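# Load culture dishes from the warming tray and check each under the microscope pointer

## Task

Pull the warming cabinet's tray out to its stop and put every dish that is in it onto the microscope's stage, each lying flat in a pocket of its own. Then move the stage by its post to bring the dishes one after another, from the smallest to the largest, centred under the pointer, pausing a good second at each. Finally draw the stage all the way forward again, put the dishes back flat on the tray, push the tray fully shut, and leave everything else on the bench where it is.

Things in the scene. Friction and masses are not known exactly. Their poses are not given: they have to be found in the camera images.
- incubator: white warming cabinet fixed on the bench, 250 deep (x) x 300 wide (y) x 95 mm high; origin on the bench under the middle of its front face. Its own -x points out of the front, the way the tray slides out, its +x into the cabinet
- tray (a joint): how far the cabinet's tray is pulled out, m: 0 = shut, 0.18 = out against its stop. Light friction, 1 to 3 N, stays where it is left
- tray_handle (a point): middle of the tray's bar handle: a level steel bar 10 mm thick, 110 mm long (parallel to the cabinet's y), standing 40 mm off (centre to face) the front panel, 64 mm above the bench. Moves with the tray. The panel is 12 mm thick, lies with its back against the cabinet's front when shut, 292 mm wide, its top edge 90 mm above the bench
- tray_floor (a point): middle of the tray's floor (upper face, 22 mm above the bench; 190 deep x 266 mm wide). Axes are those of the cabinet. Moves with the tray. The tray has lips 8 mm high at both sides and at its back, the front panel at its front
- pointer_tip (a point): tip of the microscope's fixed, downward-pointing steel pointer, 102 mm above the bench; it hangs from an arm (underside 174 mm, top 210 mm above the bench, 50 mm wide) that comes from a column 120 mm beyond it. The axes are those of the microscope: x away from the robot's side towards the column, y to the left. The pointer's barrel is 28 mm across
- stage_x (a joint): travel of the stage's lower slide along the microscope's +x, m: 0 = drawn fully forward (towards the robot), up to 0.13 = farthest back; at 0.11 the row of pockets is in line with the pointer. Friction 1 to 3 N, stays where it is left
- stage_y (a joint): travel of the upper slide along the microscope's +y, m, -0.095 to 0.095; at 0 the middle pocket is in line with the pointer. Friction 1 to 3 N, stays where it is left
- stage_post (a point): grip point on the stage's upright aluminium post, 14 mm across and 42 mm tall, at the carrier's near edge, 90 mm in front of the middle pocket; this point is on its axis, 27 mm above the carrier's face (87 mm above the bench). Pushing or pulling the post level moves the carrier on both slides at once
- pocket0 (a point): centre of the floor of the right (-y) one of the three square pockets in the black carrier plate, 60 mm above the bench; pockets are 70 x 70 mm, 74 mm apart in a row along the microscope's y, with dividing ridges 4 mm wide and 3 mm high. The plate is 180 x 280 mm. Axes are those of the microscope, z up. Moves with the carrier
- pocket1 (a point): centre of the floor of the middle one of the three square pockets in the black carrier plate, 60 mm above the bench; pockets are 70 x 70 mm, 74 mm apart in a row along the microscope's y, with dividing ridges 4 mm wide and 3 mm high. The plate is 180 x 280 mm. Axes are those of the microscope, z up. Moves with the carrier
- pocket2 (a point): centre of the floor of the left (+y) one of the three square pockets in the black carrier plate, 60 mm above the bench; pockets are 70 x 70 mm, 74 mm apart in a row along the microscope's y, with dividing ridges 4 mm wide and 3 mm high. The plate is 180 x 280 mm. Axes are those of the microscope, z up. Moves with the carrier
- dish_small: lidded round culture dish, white lid on grey base, 42 mm across, 24 mm high (the smallest), starting in the cabinet's tray; may be absent. Origin at the centre of its underside, z up
- dish_medium: lidded round culture dish, white lid on grey base, 52 mm across, 24 mm high (the middle size), starting in the cabinet's tray; may be absent. Origin at the centre of its underside, z up
- dish_large: lidded round culture dish, white lid on grey base, 62 mm across, 24 mm high (the largest), starting in the cabinet's tray; may be absent. Origin at the centre of its underside, z up
- mouse: leave alone: black computer mouse 100 x 60 x 30 mm; origin under its middle
- wash_bottle: leave alone: white plastic bottle, 60 mm across, 160 mm tall, red cap; origin under its middle
- media_jar: leave alone: small amber jar, 44 mm across, 60 mm tall, on top of the warming cabinet; origin under its middle
- driver: leave alone: screwdriver 150 mm long lying on the bench along its own x; origin under it
- timer: leave alone: grey bench timer, a flat box 50 x 70 x 22 mm; origin under its middle
- tape_roll: leave alone: paper tape roll lying flat, 70 mm across, 20 mm high; origin under its middle

How it is judged:
By the outcome, as a careful person would: the job done as asked, in the order asked, and still so for the second after the job is handed in, with the robot touching nothing.
Of dish_small, dish_medium, dish_large only 2 to 3 are there at a start; the rules pass over those that are not, and their reading is None.
At some moment in a run one of dish_small, dish_medium, dish_large may be knocked a few centimetres aside while the robot is not near it.
It also fails if it takes over 210 s, if anything falls off the work surface, if the arm or the gripper's body presses on something with over 40 N, if the wrist force passes 120 N, or if a joint passes its speed limit or range.

## Robot

A 7-joint arm with a two-finger parallel gripper is mounted at the origin on the work surface. World frame = base frame: x ahead of the robot, y to its left, z up, the work surface at z = 0. Lengths are in m, angles in rad, forces in N, time in s.
With the tool pointing down it reaches from about 0.4 to 0.9 m from the base axis. Payload 5.6 kg.
Tool frame: the origin (TCP) lies midway between the tips of the shut fingers; the grasp point (between the pads) lies 19 mm behind it (arm.grip_point_offset is the distance from the TCP to the grasp point, in m); z points along the fingers, y is the line along which they close (so a half turn about z gives the same grasp; the last joint's range is limited). The gripper opens to 92 mm and grips with 3 to 60 N. Pads are 20 mm wide; open, the fingers measure 128 mm over their backs; the gripper's body (75 mm by 189 mm) begins 69 mm behind the grasp point.
Start: joints at [1.173, 0.468, -0.012, 1.603, 0.006, 1.071, -0.056], TCP at [0.226, -0.61, 0.215] pointing down, gripper open.
Joint ranges: [-2.53, 2.53], [-0.31, 2.02], [-1.57, 1.55], [0.28, 2.44], [-1.29, 4.43], [0.15, 1.84], [-2.92, 2.92]. Speed limits (rad/s): [2.57, 2.57, 3.14, 3.14, 3.14, 3.14, 3.14].

## Interface

Orientations are given as [roll, pitch, yaw] about the fixed x, y, z axes, in that order (R = Rz(yaw) Ry(pitch) Rx(roll)).
In Python, from workcell import get_obs, imaging, order, arm gives the robot as it stands. The module is installed in compiled form; this text tells all that it offers.
- The arm moves only by the tool servo_tool, never from a script. Its argument "motion" is a list of rows, each an object of numbers: "hand": the closure, from 0 (fully open) to 1 (shut); "tx", "ty", "tz": the shift along the tool's x, y, z in cm; "turn": the turn about the tool's z in rad. In form: [{"hand": .., "tx": .., "ty": .., "tz": .., "turn": ..}, ...]. A call has 1 to 12 rows; each row is the pose to reach, as a shift and turn from the pose commanded when the call began, along the tool's axes at that moment; what a row does not reach only later rows make up. A row lasts 1/8 s, in which the tool goes at most 62.5 mm and 10.7 degrees, less where a joint would pass 70% of its speed; a pose out of reach is approached as far as the arm can. A call with a gripper value outside its range is refused whole. The fingers move at their own pace and stop on an object; "newtons" is the grip in N (left out, the last holds). Time passes only in rows, so rows that repeat a pose let the fingers close. It gives the time, the measured TCP pose, the force, the opening and the grip force at its end, in the units of the state.
- get_obs(): the state, without advancing time (a new reading comes with each control period).
- imaging.capture(name): name is "scene" or "top" or "wrist"; returns the picture (384x512x3 uint8, red, green, blue); there is no depth.
- imaging.camera_info(name): a dict with "fx", "fy", "cx", "cy" (pixels), "origin" and "attitude" of the camera in the world; the wrist camera has in their place "mount" (4x4, takes a point from camera to tool coordinates, whose origin is the TCP and whose axes are the flange's). Camera axes: x right, y down, z forward; pixel columns grow to the right and rows downward; lengths in m; the calibration is good to about 2 mm. A picture is of the moment at which its call begins: read the wrist's pose just before it. camera_info takes no time and is no camera call.
- order.finish_job(): hands the job in; it is judged then, once.
The state is a dict: "time_s": time; "joints": joint angles; "qd": joint speeds; "joint_efforts": joint torques, N m; "ee_pos": TCP position; "tcp_rot": TCP orientation; "ft_force": force on the tool from outside, world axes, zero at the start; "moment": the same for the moment, N m; "opening": finger opening in m; "grip_force": force on a finger pad.
Only numpy, scipy, OpenCV 4.12 (cv2) and the standard library are available. Lean on these libraries where they do the work, as an engineer would, in place of code of your own. Each camera call takes 0.05 s, during which the arm holds its last target. There are 200 camera calls.

## Working session

There is one attempt and no reset: what is moved stays moved. The work goes in short steps, Python scripts to look and compute and a tool call to move; the robot and the scene stay as the last step left them, time stands still between calls to the robot, and variables do not carry over. Pictures are saved under pics/ and viewed, at most 14 in all, crops included, and the job is handed in when it is done.

Besides the shell and the picture viewer there is one more tool, called after "Call:" as name(argument=value, ...) on one line, values as JSON. servo_tool: Moves the arm, as the interface text tells. Its arguments: {"type":"object","properties":{"motion":{"type":"array","items":{"type":"object","properties":{"hand":{"type":"number"},"tx":{"type":"number"},"ty":{"type":"number"},"tz":{"type":"number"},"turn":{"type":"number"}}}},"newtons":{"type":"number"}},"required":["motion"]}

```bash
mkdir -p pics; cat > h.py <<'E'
import numpy as np, cv2
from scipy.spatial.transform import Rotation as R
from workcell import get_obs, imaging, order, arm
def cam(n,o=None):
    c=imaging.camera_info(n); K=(c["fx"],c["fy"],c["cx"],c["cy"])
    if n=="wrist":
        o=o or get_obs(); T=np.eye(4);T[:3,:3]=R.from_euler('xyz',o["tcp_rot"]).as_matrix();T[:3,3]=o["ee_pos"]
        M=T@np.array(c["mount"]); return K,M[:3,3],M[:3,:3]
    a=np.array(c["attitude"]); A=a if a.shape==(3,3) else R.from_euler('xyz',a).as_matrix()
    return K,np.array(c["origin"]),A
def ray(C,u,v):
    K,p,A=C; d=A@np.array([(u-K[2])/K[0],(v-K[3])/K[1],1.]); return p,d/np.linalg.norm(d)
def plane(C,u,v,z):
    p,d=ray(C,u,v); return p+d*(z-p[2])/d[2]
def proj(C,P):
    K,p,A=C; q=A.T@(np.asarray(P)-p); return np.array([K[0]*q[0]/q[2]+K[2],K[1]*q[1]/q[2]+K[3]])
def tri(C1,a,C2,b):
    p,d=ray(C1,*a);q,e=ray(C2,*b)
    s=np.linalg.lstsq(np.c_[d,-e],q-p,rcond=None)[0]; x,y=p+s[0]*d,q+s[1]*e
    return (x+y)/2,np.linalg.norm(x-y)
def snap(n,f):
    o=get_obs(); im=imaging.capture(n); cv2.imwrite(f"pics/{f}.png",im[:,:,::-1]); return cam(n,o),im
E
python3 - <<'E'
from h import *
o=get_obs();print(o); print(imaging.camera_info("scene"),imaging.camera_info("top"),imaging.camera_info("wrist"))
a=snap("scene","s0")[1];b=snap("top","t0")[1]
E
```

```text
{'time_s': 0.0, 'joints': array([ 1.17295928,  0.46834552, -0.01159546,  1.60360358,  0.00598305,
        1.07141873, -0.05629649]), 'qd': array([ 0.00105242, -0.00168725,  0.00099107, -0.00093777, -0.00019912,
        0.00070778,  0.0007561 ]), 'joint_efforts': array([-1.02100140e-05, -5.20578825e+01, -1.27532909e-02, -2.43741453e+01,
       -5.66928042e-02,  1.74154626e-02,  1.74475085e-04]), 'ee_pos': array([ 0.22556755, -0.60898819,  0.21366919]), 'tcp_rot': array([-3.13985555e+00,  1.11101186e-04,  3.54761875e-01]), 'ft_force': array([ 0.07655063,  0.96360028, -0.32580846]), 'moment': array([ 0.00788756, -0.00925847, -0.01023794]), 'grip_force': 0.0, 'opening': 0.0917940311296762}
{'fx': 485.26095373451705, 'fy': 485.26095373451705, 'cx': 256.94063125793866, 'cy': 188.14594611735117, 'origin': array([1.13223089, 0.74569987, 1.10845085]), 'attitude': array([-2.41940208, -0.00398271,  2.42520608])} {'fx': 357.11312465882605, 'fy': 357.11312465882605, 'cx': 250.81808595314175, 'cy': 186.62425600747972, 'origin': array([0.44139327, 0.07179642, 1.09374583]), 'attitude': array([-3.02456785,  0.01548767, -1.56785869])} {'fx': 316.45915954035195, 'fy': 316.45915954035195, 'cx': 259.6748591639267, 'cy': 188.75588912223898, 'mount': array([[-9.37504346e-04, -9.59950624e-01, -2.80167665e-01,
         7.93985007e-02],
       [ 9.99999287e-01, -6.92799815e-04, -9.72453631e-04,
        -7.14032756e-04],
       [ 7.39407363e-04, -2.80168377e-01,  9.59950589e-01,
        -1.69301958e-01],
       [ 0.00000000e+00,  0.00000000e+00,  0.00000000e+00,
         1.00000000e+00]])}
```

View pics/t0.png

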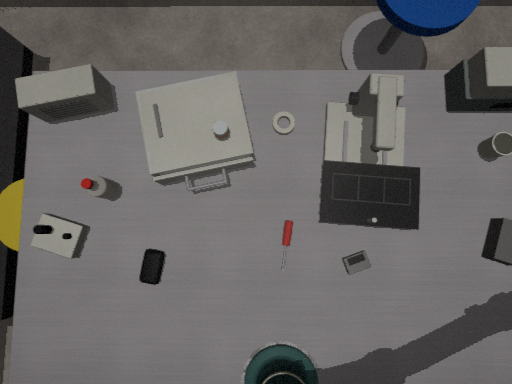

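View pics/s0.png

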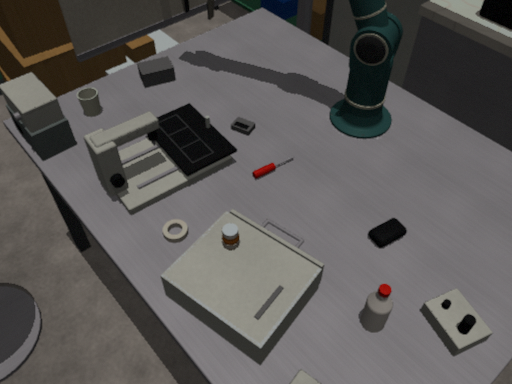

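The top view shows the cabinet at upper left with its handle at about (207,182), and the microscope on the right with its stage at (370,195) and its post at (374,220). In the scene view the handle is at (283,233) and the post at (207,121).

```bash
python3 - <<'E'
import cv2,numpy as np
t=cv2.imread('pics/t0.png');s=cv2.imread('pics/s0.png')
def c(i,x,y,w,h,W,H):
    k=cv2.resize(i[y:y+h,x:x+w],(W,H),interpolation=cv2.INTER_CUBIC); return cv2.convertScaleAbs(k,alpha=1.6)
a=np.hstack([c(t,130,140,130,60,400,300*400//650) if 0 else c(t,140,135,120,90,400,300),c(t,315,150,120,90,400,300)])
b=np.hstack([c(s,240,190,100,75,400,300),c(s,140,90,100,75,400,300)])
cv2.imwrite('pics/crop0.png',np.vstack([a,b]))
E
```

```text
(no output)
```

View pics/crop0.png

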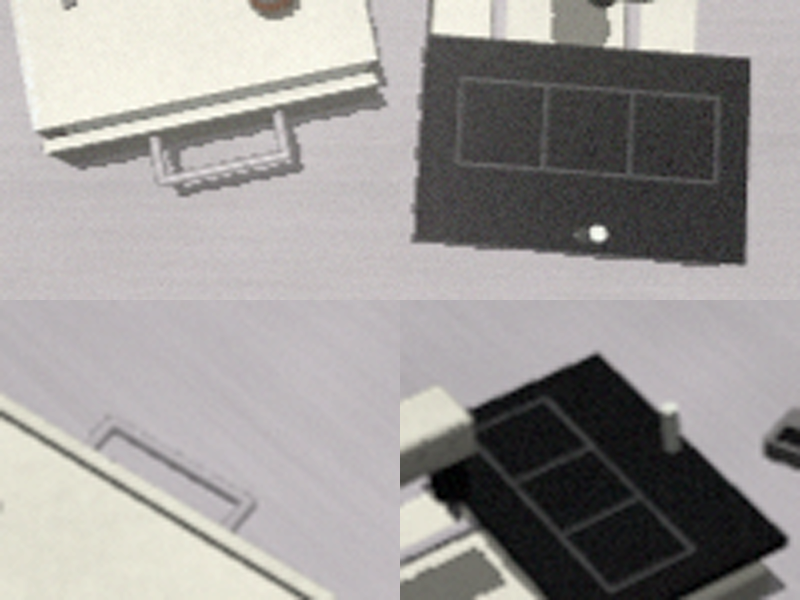

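The enlarged crop shows the handle bar ends at (160,181) and (290,156) in the top crop and (108,420), (250,500) in the scene crop. The post top is at (598,233) in top and (669,406) in scene, and the pocket outline corners are clear in the top crop.

```bash
python3 - <<'E'
from h import *
T=cam("top");S=cam("scene")
t=lambda x,y:(140+.3*x,135+.3*y); t2=lambda x,y:(315+.3*(x-400),150+.3*y)
s=lambda x,y:(240+.25*x,190+.25*(y-300)); s2=lambda x,y:(140+.25*(x-400),90+.25*(y-300))
A=tri(T,t(160,181),S,s(250,500));B=tri(T,t(290,156),S,s(108,420));print("handle",A,B)
a,b=[plane(T,*t(*p),.064) for p in((160,181),(290,156))];print(a,b,(a+b)/2,np.arctan2(*(a-b)[[1,0]]))
c,d=[plane(T,*t(*p),.09) for p in((48,150),(380,80))];print("panel",c,d,(c+d)/2,np.linalg.norm(c-d),np.arctan2(*(c-d)[[1,0]]))
print("post",tri(T,t2(598,233),S,s2(669,406)),plane(T,*t2(598,233),.102))
P=[plane(T,*t2(*p),.062) for p in((461,77),(718,97),(717,183),(457,163))]
print("pockets",np.round(P,4),np.mean(P,0),np.arctan2(*(P[0]-P[1])[[1,0]]),np.arctan2(*(P[3]-P[2])[[1,0]]))
Q=[tri(T,t2(*a),S,s2(*b))[0] for a,b in(((461,77),(612,588)),((457,163),(692,549)),((717,183),(546,400)))];print(np.round(Q,4))
print(proj(T,[.226,-.61,0]))
E
```

```text
handle (array([0.55434092, 0.27032935, 0.06580649]), np.float64(0.0004676802242087751)) (array([0.57739984, 0.15740604, 0.06011784]), np.float64(0.0011576901945909062))
[0.55437749 0.27084816 0.064     ] [0.57648383 0.15749525 0.064     ] [0.56543066 0.21417171 0.064     ] 1.7634010651312608
panel [0.57805665 0.36243799 0.09      ] [0.63881141 0.07883471 0.09      ] [0.60843403 0.22063635 0.09      ] 0.2900378682480255 1.781831088327288
post (array([ 0.4662782 , -0.25341982,  0.10064261]), np.float64(0.0003012788638936731)) [ 0.46614179 -0.25285849  0.102     ]
pockets [[ 0.6026 -0.152   0.062 ]
 [ 0.5851 -0.3741  0.062 ]
 [ 0.5103 -0.3696  0.062 ]
 [ 0.5272 -0.1467  0.062 ]] [ 0.55630729 -0.26056769  0.062     ] 1.4923455174592994 1.4950500832801084
[[ 0.6019 -0.1511  0.0639]
 [ 0.5277 -0.1475  0.0597]
 [ 0.5102 -0.3714  0.0562]]
[488.15719441 303.03465139]
```

```bash
cat >> h.py <<'E'
def go(x,y,z,yaw=None,base=None):
    o=get_obs(); p=np.array(o["ee_pos"]) if base is None else np.array(base[:3]); y0=o["tcp_rot"][2] if base is None else base[3]
    M=(R.from_euler('z',y0)*R.from_euler('x',np.pi)).as_matrix()
    t=M.T@(np.array([x,y,z])-p)*100; dy=0 if yaw is None else -(yaw-y0)
    dy=(dy+np.pi/2)%np.pi-np.pi/2
    print("go",np.round(t,2),"turn",round(dy,3))
CY=.205; MY=-.077
E
python3 -c "
from h import *
go(.55,.212,.24,CY); print(arm.grip_point_offset)"
```

```text
go [ 58.94 -65.72  -2.62] turn 0.15
0.0187
```

Call:
servo_tool(motion=[{"hand": 1,"tx": 59,"ty": -65.7,"tz": -2.6,"turn": 0.15},{"hand": 1,"tx": 59,"ty": -65.7,"tz": -2.6,"turn": 0.15},{"hand": 1,"tx": 59,"ty": -65.7,"tz": -2.6,"turn": 0.15},{"hand": 1,"tx": 59,"ty": -65.7,"tz": -2.6,"turn": 0.15},{"hand": 1,"tx": 59,"ty": -65.7,"tz": -2.6,"turn": 0.15},{"hand": 1,"tx": 59,"ty": -65.7,"tz": -2.6,"turn": 0.15},{"hand": 1,"tx": 59,"ty": -65.7,"tz": -2.6,"turn": 0.15},{"hand": 1,"tx": 59,"ty": -65.7,"tz": -2.6,"turn": 0.15},{"hand": 1,"tx": 59,"ty": -65.7,"tz": -2.6,"turn": 0.15},{"hand": 1,"tx": 59,"ty": -65.7,"tz": -2.6,"turn": 0.15},{"hand": 1,"tx": 59,"ty": -65.7,"tz": -2.6,"turn": 0.15},{"hand": 1,"tx": 59,"ty": -65.7,"tz": -2.6,"turn": 0.15}])

```text
time_s: 1.6
ee_pos: [0.5021, 0.0891, 0.2366]
tcp_rot: [3.141, 0.0, 0.204]
ft_force: [0.8, -0.2, 0.4]
opening: 0.0006
grip_force: 0.0
```

```bash
python3 -c "
from h import *
go(.55,.212,.24,CY)"
```

```text
go [  7.18 -11.06  -0.34] turn -0.001
```

Call:
servo_tool(motion=[{"hand": 1,"tx": 7.2,"ty": -11,"tz": -0.3},{"hand": 1,"tx": 7.2,"ty": -11,"tz": -0.3},{"hand": 1,"tx": 7.2,"ty": -11,"tz": -0.3},{"hand": 1,"tx": 7.2,"ty": -11,"tz": -0.3},{"hand": 1,"tx": 7.2,"ty": -11,"tz": -0.3}])

```text
invalid input
```

```bash
python3 -c "
from h import *
o=get_obs();print(o['ee_pos'],o['tcp_rot'],o['qd'])
C,i=snap('wrist','w1')
for P in([.5544,.2708,.064],[.5765,.1575,.064],[.6047,.2222,.09]): print(proj(C,P))
"
```

```text
[0.50211492 0.0891279  0.23661607] [3.14125976e+00 4.13222315e-05 2.04182123e-01] [-0.76195551  0.46859199 -0.23277146 -0.55788426  0.28892491  0.169889
 -1.08794418]
[98.1180276  87.66613397]
[210.24693891  88.91104889]
[141.06309025  41.71019914]
```

View pics/w1.png

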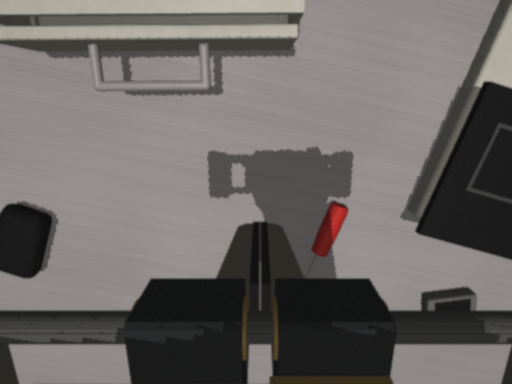

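The wrist picture shows the handle bar at (96..208, 86) and the panel edge at row 38. Both match my estimates within a few mm.

```bash
python3 -c "
from h import *
go(.587,.2185,.24,CY);go(.587,.2185,.05,CY);go(.587-.19*.979,.2185-.19*.2036,.05,CY)"
```

```text
go [10.66 -9.95 -0.27] turn 0.009
go [10.66 -9.95 18.73] turn 0.009
go [ -8.34 -10.12  18.73] turn 0.009
```

Call:
servo_tool(motion=[{"hand": 1,"tx": 10.7,"ty": -10,"tz": 0,"turn": 0},{"hand": 1,"tx": 10.7,"ty": -10,"tz": 0,"turn": 0},{"hand": 1,"tx": 10.7,"ty": -10,"tz": 0,"turn": 0},{"hand": 1,"tx": 10.7,"ty": -10,"tz": 5,"turn": 0},{"hand": 1,"tx": 10.7,"ty": -10,"tz": 10,"turn": 0},{"hand": 1,"tx": 10.7,"ty": -10,"tz": 13,"turn": 0},{"hand": 1,"tx": 10.7,"ty": -10,"tz": 16,"turn": 0},{"hand": 1,"tx": 10.7,"ty": -10,"tz": 18.7,"turn": 0},{"hand": 1,"tx": 10.7,"ty": -10,"tz": 18.7,"turn": 0}])

```text
time_s: 2.78
ee_pos: [0.5845, 0.2062, 0.0474]
tcp_rot: [3.141, 0.005, 0.205]
ft_force: [-0.7, 1.0, -0.5]
opening: 0.0004
grip_force: 0.0
```

Call:
servo_tool(motion=[{"hand": 1,"tx": -1.5,"ty": 0,"tz": 0,"turn": 0},{"hand": 1,"tx": -3,"ty": 0,"tz": 0,"turn": 0},{"hand": 1,"tx": -5,"ty": 0,"tz": 0,"turn": 0},{"hand": 1,"tx": -7,"ty": 0,"tz": 0,"turn": 0},{"hand": 1,"tx": -9,"ty": 0,"tz": 0,"turn": 0},{"hand": 1,"tx": -11,"ty": 0,"tz": 0,"turn": 0},{"hand": 1,"tx": -13,"ty": 0,"tz": 0,"turn": 0},{"hand": 1,"tx": -15,"ty": 0,"tz": 0,"turn": 0},{"hand": 1,"tx": -16.5,"ty": 0,"tz": 0,"turn": 0},{"hand": 1,"tx": -17.5,"ty": 0,"tz": 0,"turn": 0},{"hand": 1,"tx": -18,"ty": 0,"tz": 0,"turn": 0},{"hand": 1,"tx": -18.1,"ty": 0,"tz": 0,"turn": 0}])

```text
time_s: 4.28
ee_pos: [0.416, 0.1719, 0.0511]
tcp_rot: [-3.138, -0.014, 0.204]
ft_force: [18.1, 0.1, -13.0]
opening: 0.0007
grip_force: 9.0
```

```bash
python3 -c "
from h import *
o=get_obs();print(o['ee_pos'],o['joints'],o['ft_force'])
C,i=snap('top','t2')
j=cv2.imread('pics/t2.png')[130:270,110:310];k=cv2.resize(j,(800,560),interpolation=cv2.INTER_CUBIC);cv2.imwrite('pics/t2c.png',cv2.convertScaleAbs(k,alpha=1.4))
"
```

```text
[0.41600982 0.17189148 0.05110167] [-0.08549438  0.44391325 -0.44618558  2.18064886  0.35254921  0.56968638
 -2.15812068] [ 18.051241     0.05768814 -12.98157658]
```

View pics/t2c.png

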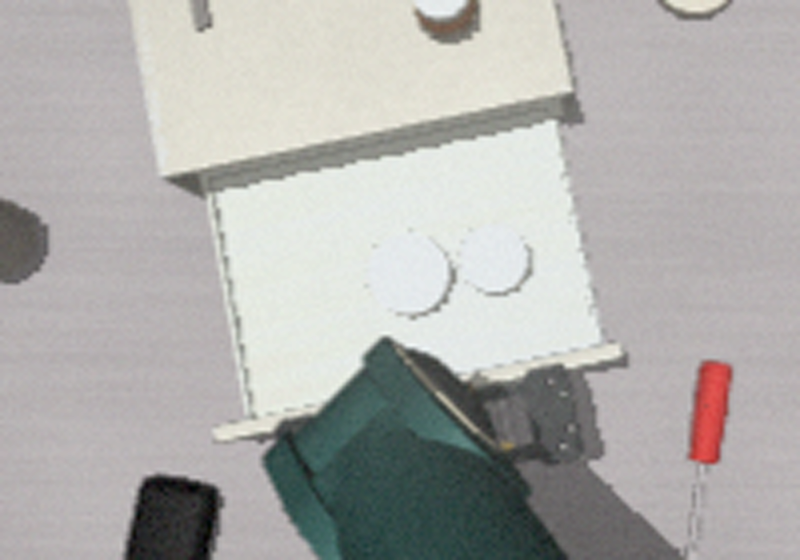

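The tray is out. Two dishes show at crop (410,272) and (497,260), a third may be hidden behind the arm, and the panel ends are at (213,437) and (625,354).

```bash
python3 -c "
from h import *
C=cam('top')
f=lambda x,y,z:plane(C,110+x/4,130+y/4,z)
a,b=f(215,440,.09),f(626,357,.09);print(a,b,(a+b)/2)
d=np.array([.979,.2036]);print(((np.array([.60843403,.22063635])-((a+b)/2)[:2])@d))
print(f(410,272,.046),f(497,260,.046))
go(.40,.17,.2)"
```

```text
[0.4090426  0.33037057 0.09      ] [0.46748287 0.04352963 0.09      ] [0.43826273 0.1869501  0.09      ]
0.17345621833862565
[0.53063779 0.20127759 0.046     ] [0.53961452 0.13717047 0.046     ]
go [ -1.61  -0.14 -14.89] turn 0.0
```

Call:
servo_tool(motion=[{"hand": 1,"tx": -0.5,"ty": 0,"tz": 0,"turn": 0},{"hand": 1,"tx": -0.5,"ty": 0,"tz": 0,"turn": 0},{"hand": 1,"tx": -0.5,"ty": 0,"tz": 0,"turn": 0}])

```text
time_s: 4.7
ee_pos: [0.4158, 0.1722, 0.0518]
tcp_rot: [-3.136, -0.022, 0.203]
ft_force: [28.5, 0.5, -19.3]
opening: 0.0005
grip_force: 13.4
```

Call:
servo_tool(motion=[{"hand": 1,"tx": 1.5,"ty": 0,"tz": 0,"turn": 0},{"hand": 1,"tx": 1.5,"ty": 0,"tz": 0,"turn": 0},{"hand": 1,"tx": 1.5,"ty": 0,"tz": -5,"turn": 0},{"hand": 1,"tx": 1.5,"ty": 0,"tz": -10,"turn": 0},{"hand": 1,"tx": 1.5,"ty": 0,"tz": -16,"turn": 0},{"hand": 0,"tx": 4,"ty": 0,"tz": -22,"turn": 0},{"hand": 0,"tx": 6,"ty": 0,"tz": -23,"turn": 0},{"hand": 0,"tx": 6,"ty": 0,"tz": -23,"turn": 0},{"hand": 0,"tx": 6,"ty": 0,"tz": -23,"turn": 0}])

```text
time_s: 5.82
ee_pos: [0.4606, 0.1812, 0.2779]
tcp_rot: [3.141, 0.004, 0.206]
ft_force: [0.1, -1.2, -0.8]
opening: 0.0382
grip_force: 0.0
```

```bash
python3 -c "
from h import *
C,i=snap('wrist','w3');o=get_obs();print(o['ee_pos'],o['tcp_rot'])
"
```

```text
[0.46067967 0.18122511 0.27794755] [3.14098582 0.00393195 0.20575815]
```

View pics/w3.png

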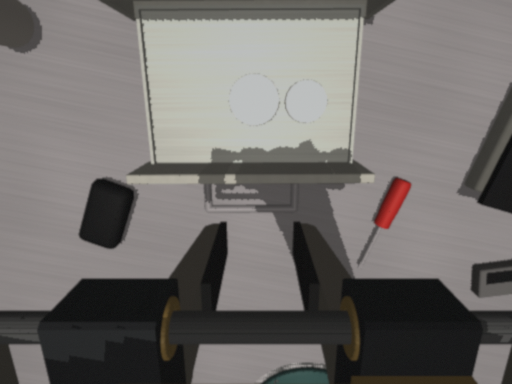

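The wrist view shows the tray fully out with exactly two dishes, a larger one at (254,99) and a smaller one at (306,101). Now I segment them by their colder tint.

```bash
cat >> h.py <<'E'
def dishes(C,im,z,roi=None):
    i=cv2.GaussianBlur(im,(3,3),0).astype(int); m=((i[:,:,2]>=i[:,:,0]-2)&(i.min(2)>150)).astype(np.uint8)
    if roi: k=np.zeros_like(m);k[roi[1]:roi[3],roi[0]:roi[2]]=1;m*=k
    m=cv2.morphologyEx(m,cv2.MORPH_OPEN,np.ones((3,3)))
    out=[]
    for c in cv2.findContours(m,0,2)[0]:
        if cv2.contourArea(c)<250: continue
        u,v,w,h=cv2.boundingRect(c); (ex,ey),ax,_=cv2.fitEllipse(c)
        p=plane(C,ex,ey,z); r=[np.linalg.norm(plane(C,ex+s*w/2,ey,z)-p) for s in(1,-1)]
        out.append((ex,ey,p,sum(r),w,h)); print("px %.1f %.1f wh %d %d"%(ex,ey,w,h),np.round(p,4),"dia %.4f"%sum(r))
    return out
E
python3 - <<'E'
from h import *
im=cv2.imread('pics/w3.png')[:,:,::-1].copy();C=cam("wrist");print(im[99,254],im[60,250],im[101,306],im[140,200],im[20,25])
W=dishes(C,im,.046,(140,15,360,165))
T=cam("top");i2=snap("top","t3")[1];print(i2[200,212])
X=dishes(T,i2,.046,(150,160,280,240))
for w in W:
  for x in X:
    if np.linalg.norm(w[2]-x[2])<.03: print(tri(C,w[:2],T,x[:2]))
E
```

```text
[188 191 191] [187 190 183] [189 191 191] [189 191 181] [68 65 62]
px 305.7 100.8 wh 41 43 [0.5435 0.142  0.046 ] dia 0.0501
px 254.9 99.6 wh 57 53 [0.5324 0.203  0.046 ] dia 0.0695
px 252.3 65.5 wh 46 10 [0.5698 0.2139 0.046 ] dia 0.0545
px 240.3 51.2 wh 96 17 [0.5823 0.2306 0.046 ] dia 0.1124
[81 83 84]
px 229.4 182.1 wh 68 52 [0.5781 0.152  0.046 ] dia 0.2016
```

```bash
python3 -c "
from h import *
T=cam('top');print('jar',plane(T,220,129,.155))
o=get_obs();print(o['joints'])
go(.541,.14,.2,CY-np.pi/2+.0001)"
```

```text
jar [0.70840467 0.1704025  0.155     ]
[ 0.06768663  0.19395561 -0.57349736  1.86678124  0.11606343  1.11744999
 -1.91383834]
go [6.99 5.67 7.81] turn -1.57
```

Call:
servo_tool(motion=[{"hand": 0.15,"tx": 7,"ty": 5.7,"tz": 7.8,"turn": 1.571},{"hand": 0.15,"tx": 7,"ty": 5.7,"tz": 7.8,"turn": 1.571},{"hand": 0.15,"tx": 7,"ty": 5.7,"tz": 7.8,"turn": 1.571},{"hand": 0.15,"tx": 7,"ty": 5.7,"tz": 7.8,"turn": 1.571},{"hand": 0.15,"tx": 7,"ty": 5.7,"tz": 7.8,"turn": 1.571},{"hand": 0.15,"tx": 7,"ty": 5.7,"tz": 7.8,"turn": 1.571},{"hand": 0.15,"tx": 7,"ty": 5.7,"tz": 7.8,"turn": 1.571},{"hand": 0.15,"tx": 7,"ty": 5.7,"tz": 7.8,"turn": 1.571},{"hand": 0.15,"tx": 7,"ty": 5.7,"tz": 7.8,"turn": 1.571},{"hand": 0.15,"tx": 7,"ty": 5.7,"tz": 7.8,"turn": 1.571},{"hand": 0.15,"tx": 7,"ty": 5.7,"tz": 7.8,"turn": 1.571}])

```text
time_s: 7.3
ee_pos: [0.5419, 0.1411, 0.2012]
tcp_rot: [3.141, -0.003, -1.364]
ft_force: [-0.0, 0.2, 0.0]
opening: 0.0778
grip_force: 0.0
```

```bash
cat >> h.py <<'E'
def lids(C,im,z,roi=None,rr=(15,70),p2=18):
    g=cv2.cvtColor(np.ascontiguousarray(im),cv2.COLOR_RGB2LAB); g=cv2.GaussianBlur(np.clip((255-g[:,:,2].astype(int)-110)*8,0,255).astype(np.uint8),(5,5),1)
    g=cv2.medianBlur(g,5)
    H=cv2.HoughCircles(g,cv2.HOUGH_GRADIENT,1,25,param1=80,param2=p2,minRadius=rr[0],maxRadius=rr[1]); out=[]
    for u,v,r in (H[0] if H is not None else []):
        if roi and not(roi[0]<u<roi[2] and roi[1]<v<roi[3]): continue
        p=plane(C,u,v,z); d=np.linalg.norm(plane(C,u+r,v,z)-plane(C,u-r,v,z)); out.append((u,v,p,d)); print("px %.1f %.1f r %.1f"%(u,v,r),np.round(p,4),"dia %.4f"%d)
    return out,g
E
python3 - <<'E'
from h import *
o=get_obs();print(o['ee_pos'],o['tcp_rot'],o['joints'][6],o['opening'])
C,im=snap("wrist","w4"); W,g=lids(C,im,.046); cv2.imwrite('pics/w4g.png',np.vstack([im[:,:,::-1][:,:],cv2.cvtColor(g,cv2.COLOR_GRAY2BGR)])[::1][:768:1,:][::1] if 0 else cv2.resize(np.hstack([im[:,:,::-1],cv2.cvtColor(g,cv2.COLOR_GRAY2BGR)]),(800,300)))
E
```

```text
[0.5418974  0.14110198 0.20121505] [ 3.14080315e+00 -2.57262390e-03 -1.36392887e+00] -2.9127889404755347 0.07782562488099329
px 255.5 228.5 r 25.7 [0.5338 0.2029 0.046 ] dia 0.0570
px 375.5 340.5 r 69.4 [0.3576 0.3197 0.046 ] dia 0.1724
px 131.5 339.5 r 57.7 [0.6545 0.3803 0.046 ] dia 0.1433
px 45.5 191.5 r 27.3 [0.7627 0.2069 0.046 ] dia 0.0585
px 23.5 203.5 r 34.3 [0.7858 0.2256 0.046 ] dia 0.0744
px 400.5 331.5 r 32.7 [0.3316 0.3006 0.046 ] dia 0.0804
```

View pics/w4g.png

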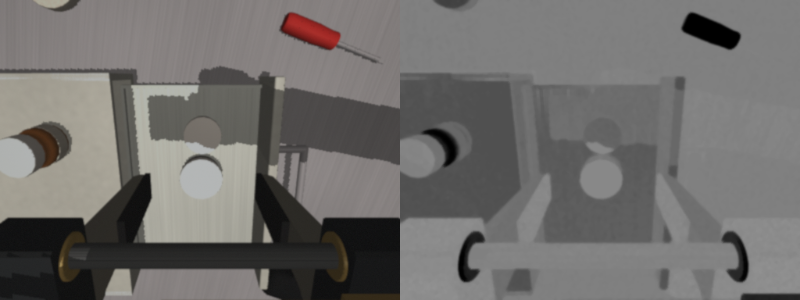

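The view shows the medium dish in shadow at about (258,172) and the large one lit at about (258,228) (full resolution). Joint 7 is near its limit, so I take the half-turned grasp.

Call:
servo_tool(motion=[{"hand": 0.15,"tx": 0,"ty": 0,"tz": 0,"turn": -2.2},{"hand": 0.15,"tx": 0,"ty": 0,"tz": 0,"turn": -2.2},{"hand": 0.15,"tx": 0,"ty": 0,"tz": 0,"turn": -2.2},{"hand": 0.15,"tx": 0,"ty": 0,"tz": 0,"turn": -2.2},{"hand": 0.15,"tx": 0,"ty": 0,"tz": 0,"turn": -2.2},{"hand": 0.15,"tx": 0,"ty": 0,"tz": 0,"turn": -2.2},{"hand": 0.15,"tx": 0,"ty": 0,"tz": 0,"turn": -2.2},{"hand": 0.15,"tx": 0,"ty": 0,"tz": 0,"turn": -2.2},{"hand": 0.15,"tx": 0,"ty": 0,"tz": 0,"turn": -2.2},{"hand": 0.15,"tx": 0,"ty": 0,"tz": 0,"turn": -2.2},{"hand": 0.15,"tx": 0,"ty": 0,"tz": 0,"turn": -2.2},{"hand": 0.15,"tx": 0,"ty": 0,"tz": 0,"turn": -2.2}])

```text
time_s: 8.85
ee_pos: [0.5424, 0.1397, 0.2015]
tcp_rot: [-3.14, -0.001, 0.84]
ft_force: [0.2, -0.2, 0.3]
opening: 0.0782
grip_force: 0.0
```

Call:
servo_tool(motion=[{"hand": 0.15,"tx": 0,"ty": 0,"tz": 0,"turn": -0.94},{"hand": 0.15,"tx": 0,"ty": 0,"tz": 0,"turn": -0.94},{"hand": 0.15,"tx": 0,"ty": 0,"tz": 0,"turn": -0.94},{"hand": 0.15,"tx": 0,"ty": 0,"tz": 0,"turn": -0.94},{"hand": 0.15,"tx": 0,"ty": 0,"tz": 0,"turn": -0.94},{"hand": 0.15,"tx": 0,"ty": 0,"tz": 0,"turn": -0.94},{"hand": 0.15,"tx": 0,"ty": 0,"tz": 0,"turn": -0.94},{"hand": 0.15,"tx": 0,"ty": 0,"tz": 0,"turn": -0.94}])

```text
time_s: 9.85
ee_pos: [0.5429, 0.1398, 0.2017]
tcp_rot: [3.142, -0.0, 1.772]
ft_force: [-0.0, -0.0, 0.6]
opening: 0.0783
grip_force: 0.0
```

```bash
python3 - <<'E'
from h import *
o=get_obs();print(o['ee_pos'],o['tcp_rot'],o['joints'],o['opening'])
C,im=snap("wrist","w5")
g=cv2.convertScaleAbs(im[:,:,::-1],alpha=1.3); cv2.imwrite('pics/w5g.png',cv2.resize(g[60:300,100:420],(800,600),interpolation=cv2.INTER_CUBIC))
E
```

```text
[0.54291935 0.13979278 0.20166783] [ 3.14153129e+00 -1.51370738e-04  1.77207894e+00] [-0.45092861  0.32953313  0.17127038  1.84809298 -0.06711368  0.96943063
 -0.04942028] 0.07825231458685764
```

View pics/w5g.png

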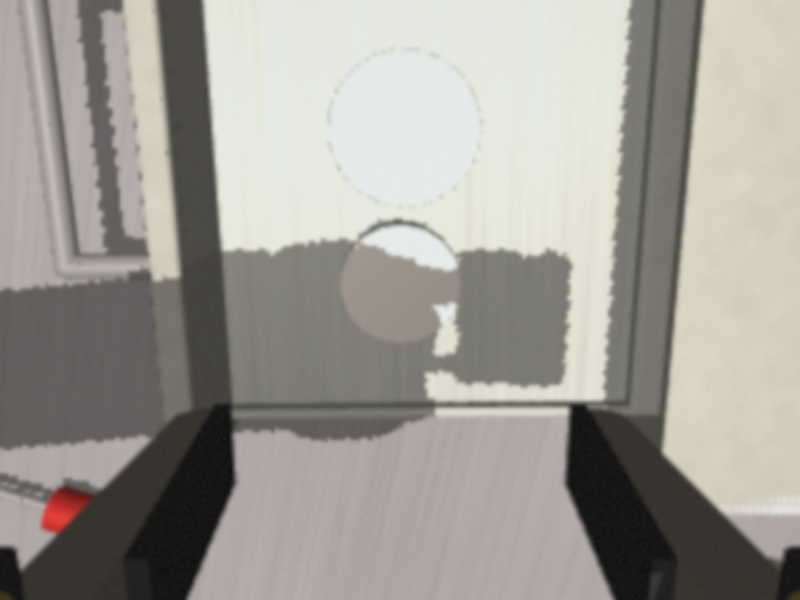

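The large lid is centred at crop (405,127) and the medium at (401,283), i.e. (262,110.8) and (260.4,173.2) in the wrist image.

```bash
python3 - <<'E'
from h import *
C=cam("wrist");C4=cam("wrist",dict(ee_pos=[.5418974,.14110198,.20121505],tcp_rot=[3.1408,-.00257,-1.36393]))
for n,a,b,r in(("L",(262,110.8),(257,228),30.8),("M",(260.4,173.2),(258.5,172),23.8)):
    p=plane(C,*a,.046);print(n,p,2*np.linalg.norm(plane(C,a[0]+r,a[1],.046)-p),plane(C4,*b,.046),tri(C,a,C4,b))
go(.542,.139,.027,1.776)
E
```

```text
L [0.53193556 0.20539263 0.046     ] 0.061476392040625535 [0.53252039 0.19986145 0.046     ] (array([0.53185257, 0.20486085, 0.03427634]), np.float64(0.0005705278773469725))
M [0.54317027 0.14241482 0.046     ] 0.050201975411609805 [0.54383778 0.13723053 0.046     ] (array([0.5435338 , 0.1397913 , 0.03497707]), np.float64(0.00041284548024100924))
go [-0.07 -0.11 17.46] turn -0.003
```

Call:
servo_tool(newtons=12, motion=[{"hand": 0.15,"tx": 0,"ty": 0,"tz": 4,"turn": 0},{"hand": 0.15,"tx": 0,"ty": 0,"tz": 9,"turn": 0},{"hand": 0.15,"tx": 0,"ty": 0,"tz": 13,"turn": 0},{"hand": 0.15,"tx": 0,"ty": 0,"tz": 16,"turn": 0},{"hand": 0.15,"tx": 0,"ty": 0,"tz": 17.4,"turn": 0},{"hand": 0.15,"tx": 0,"ty": 0,"tz": 17.4,"turn": 0},{"hand": 0.6,"tx": 0,"ty": 0,"tz": 17.4,"turn": 0},{"hand": 0.6,"tx": 0,"ty": 0,"tz": 17.4,"turn": 0},{"hand": 0.6,"tx": 0,"ty": 0,"tz": 17.4,"turn": 0},{"hand": 0.6,"tx": 0,"ty": 0,"tz": 17.4,"turn": 0},{"hand": 0.6,"tx": 0,"ty": 0,"tz": 17.4,"turn": 0}])

```text
time_s: 11.28
ee_pos: [0.5435, 0.1401, 0.0285]
tcp_rot: [3.14, -0.0, 1.774]
ft_force: [-0.6, 0.4, 6.0]
opening: 0.0517
grip_force: 12.0
```

Call:
servo_tool(motion=[{"hand": 0.6,"tx": 0,"ty": 0,"tz": -5,"turn": 0},{"hand": 0.6,"tx": 0,"ty": 0,"tz": -11,"turn": 0},{"hand": 0.6,"tx": 0,"ty": 0,"tz": -17,"turn": 0},{"hand": 0.6,"tx": 0,"ty": 0,"tz": -19,"turn": 0},{"hand": 0.6,"tx": 0,"ty": 0,"tz": -19,"turn": 0},{"hand": 0.6,"tx": 0,"ty": 0,"tz": -19,"turn": 0}])

```text
time_s: 12.02
ee_pos: [0.5419, 0.1397, 0.2161]
tcp_rot: [-3.139, 0.0, 1.774]
ft_force: [0.1, -0.8, -0.5]
opening: 0.0517
grip_force: 12.0
```

```bash
python3 - <<'E'
from h import *
o=get_obs();print(o['ee_pos'],o['ft_force'],o['opening'])
go(.555,-.187,.2,MY+np.pi/2)
E
```

```text
[0.5419225  0.13973626 0.21610105] [ 0.13472651 -0.83473511 -0.54464585] 0.051729160991565104
go [-32.27  -5.31   1.61] turn 0.28
```

Call:
servo_tool(motion=[{"hand": 0.6,"tx": -5,"ty": -0.9,"tz": 0,"turn": 0.05},{"hand": 0.6,"tx": -10,"ty": -1.8,"tz": 0,"turn": 0.1},{"hand": 0.6,"tx": -15,"ty": -2.6,"tz": 0,"turn": 0.15},{"hand": 0.6,"tx": -20,"ty": -3.4,"tz": 0,"turn": 0.2},{"hand": 0.6,"tx": -25,"ty": -4.2,"tz": 0,"turn": 0.25},{"hand": 0.6,"tx": -29,"ty": -4.8,"tz": 0,"turn": 0.28},{"hand": 0.6,"tx": -32.3,"ty": -5.3,"tz": 0,"turn": 0.28},{"hand": 0.6,"tx": -32.3,"ty": -5.3,"tz": 0,"turn": 0.28},{"hand": 0.6,"tx": -32.3,"ty": -5.3,"tz": 0,"turn": 0.28},{"hand": 0.6,"tx": -32.3,"ty": -5.3,"tz": 0,"turn": 0.28}])

```text
time_s: 13.28
ee_pos: [0.5561, -0.1854, 0.2169]
tcp_rot: [-3.14, -0.001, 1.496]
ft_force: [-0.0, -0.0, -0.6]
opening: 0.0512
grip_force: 12.0
```

```bash
python3 - <<'E'
from h import *
o=get_obs();print(o['ee_pos'],o['tcp_rot'],o['joints'])
C,im=snap("wrist","w6")
P=np.array([[.6026,-.152,.062],[.5851,-.3741,.062],[.5103,-.3696,.062],[.5272,-.1467,.062],[.666,-.269,.102]])
for p in P: print(proj(C,p))
E
```

```text
[ 0.55609351 -0.18537866  0.21691912] [-3.14032421e+00 -7.25900384e-04  1.49596098e+00] [-0.02776464  0.3652278   0.37191165  1.78146182 -0.15294786  1.02455246
  0.32688253]
[303.02764582 140.67361599]
[295.50441381 323.93435572]
[234.05491306 324.73017937]
[229.08415175 141.08523914]
[376.11202625 258.24993744]
```

View pics/w6.png

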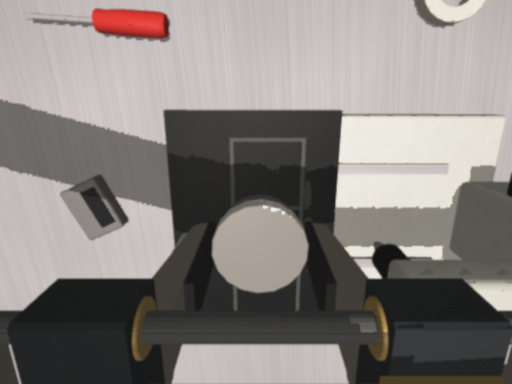

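The view shows the held medium dish at (260,247) and the pocket block's outer ridge corners at (231,139) and (305,139), 2 px from my prediction. The pointer shows near (385,258).

```bash
python3 - <<'E'
from h import *
C=cam("wrist")
a,b=plane(C,231,139.5,.063),plane(C,305,139,.063);print(a,b,np.linalg.norm(a-b),np.arctan2(*(b-a)[[1,0]]))
x=np.array([np.cos(MY),np.sin(MY)]);y=np.array([-x[1],x[0]])
m=((a+b)/2)[:2]; print("p2",m-y*.037, "p1",m-y*.111)
print("dish in hand centre vs tcp", plane(C,260,246,.2169+.018))
go(*(m-y*.037),.068,MY+np.pi/2)
E
```

```text
[ 0.52956509 -0.14537034  0.063     ] [ 0.60474859 -0.15057754  0.063     ] 0.07536361027000343 -0.06914953159800494
p2 [ 0.56431065 -0.18486431] p1 [ 0.55861828 -0.25864504]
dish in hand centre vs tcp [ 0.55629383 -0.18108226  0.2349    ]
go [ 0.13  0.8  14.92] turn 0.002
```

Call:
servo_tool(motion=[{"hand": 0.6,"tx": 0.1,"ty": 0.75,"tz": 5,"turn": 0},{"hand": 0.6,"tx": 0.1,"ty": 0.75,"tz": 10,"turn": 0},{"hand": 0.6,"tx": 0.1,"ty": 0.75,"tz": 13,"turn": 0},{"hand": 0.6,"tx": 0.1,"ty": 0.75,"tz": 14.5,"turn": 0},{"hand": 0.6,"tx": 0.1,"ty": 0.75,"tz": 15,"turn": 0},{"hand": 0.6,"tx": 0.1,"ty": 0.75,"tz": 15,"turn": 0},{"hand": 0.6,"tx": 0.1,"ty": 0.75,"tz": 15,"turn": 0}])

```text
time_s: 14.2
ee_pos: [0.5646, -0.1869, 0.0689]
tcp_rot: [3.139, 0.0, 1.494]
ft_force: [-0.2, -0.1, -0.2]
opening: 0.0516
grip_force: 12.0
```

Lower another 2 mm, release and rise.

Call:
servo_tool(motion=[{"hand": 0.6,"tx": 0,"ty": 0,"tz": 0.3,"turn": 0},{"hand": 0.6,"tx": 0,"ty": 0,"tz": 0.3,"turn": 0},{"hand": 0.3,"tx": 0,"ty": 0,"tz": 0.3,"turn": 0},{"hand": 0.2,"tx": 0,"ty": 0,"tz": 0.3,"turn": 0},{"hand": 0.2,"tx": 0,"ty": 0,"tz": 0.3,"turn": 0},{"hand": 0.2,"tx": 0,"ty": 0,"tz": -3,"turn": 0},{"hand": 0.15,"tx": 0,"ty": 0,"tz": -9,"turn": 0},{"hand": 0.15,"tx": 0,"ty": 0,"tz": -14,"turn": 0},{"hand": 0.15,"tx": 0,"ty": 0,"tz": -14,"turn": 0},{"hand": 0.15,"tx": 0,"ty": 0,"tz": -14,"turn": 0}])

```text
time_s: 15.45
ee_pos: [0.5631, -0.1863, 0.2069]
tcp_rot: [-3.14, -0.0, 1.494]
ft_force: [0.3, -0.1, -0.0]
opening: 0.0781
grip_force: 0.0
```

```bash
python3 - <<'E'
from h import *
o=get_obs();print(o['ee_pos'],o['tcp_rot'],o['ft_force'])
C,im=snap("wrist","w7")
T,it=snap("top","t7")
g=cv2.convertScaleAbs(im[:,:,::-1],alpha=1.5);t=cv2.convertScaleAbs(it[:,:,::-1],alpha=1.5)
cv2.imwrite('pics/w7c.png',np.hstack([cv2.resize(g[100:340,130:410],(420,360)),cv2.resize(t[150:240,150:245],(380,360),interpolation=cv2.INTER_CUBIC)]))
go(.532,.2025,.2,CY+np.pi/2)
E
```

```text
[ 0.56310485 -0.18632012  0.20691437] [-3.14048781e+00 -3.80168906e-04  1.49389814e+00] [ 0.30894987 -0.06776205 -0.01542051]
go [38.52 -6.04  0.59] turn -0.282
```

View pics/w7c.png

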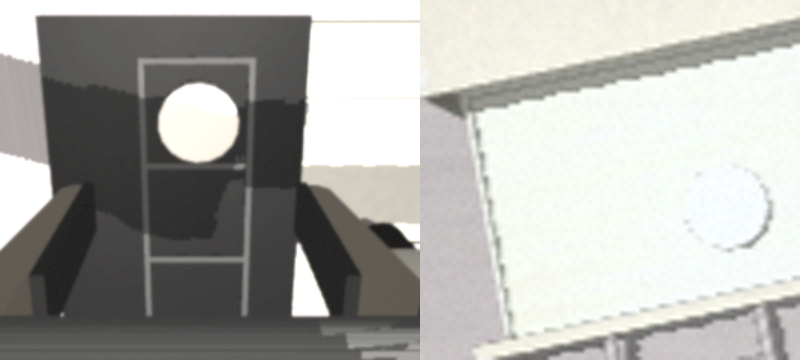

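The medium dish lies in pocket 2. The large dish in the tray has been knocked to about top pixel (227.2,201.7), so I re-measure it.

```bash
python3 - <<'E'
from h import *
T=cam("top");p=plane(T,227.2,201.7,.046);q=plane(T,212.5,198,.046);print(p,q)
go(p[0],p[1]+.003,.2,CY+np.pi/2)
E
```

```text
[0.51978517 0.15777004 0.046     ] [0.53063779 0.20127759 0.046     ]
go [34.27 -6.94  0.59] turn -0.282
```

Call:
servo_tool(motion=[{"hand": 0.05,"tx": 5,"ty": -1,"tz": 0,"turn": -0.05},{"hand": 0.05,"tx": 10,"ty": -2,"tz": 0,"turn": -0.1},{"hand": 0.05,"tx": 15,"ty": -3,"tz": 0,"turn": -0.15},{"hand": 0.05,"tx": 20,"ty": -4,"tz": 0,"turn": -0.2},{"hand": 0.05,"tx": 25,"ty": -5,"tz": 0,"turn": -0.25},{"hand": 0.05,"tx": 30,"ty": -6,"tz": 0,"turn": -0.28},{"hand": 0.05,"tx": 34.3,"ty": -6.8,"tz": 0.5,"turn": -0.28},{"hand": 0.05,"tx": 34.3,"ty": -6.8,"tz": 0.5,"turn": -0.28},{"hand": 0.05,"tx": 34.3,"ty": -6.8,"tz": 0.5,"turn": -0.28},{"hand": 0.05,"tx": 34.3,"ty": -6.8,"tz": 0.5,"turn": -0.28}])

```text
time_s: 16.8
ee_pos: [0.5224, 0.1588, 0.2022]
tcp_rot: [-3.141, 0.001, 1.771]
ft_force: [0.1, -0.8, -0.3]
opening: 0.0873
grip_force: 0.0
```

```bash
python3 - <<'E'
from h import *
o=get_obs();print(o['ee_pos'],o['tcp_rot'],o['opening'])
C,im=snap("wrist","w8")
g=cv2.convertScaleAbs(im[:,:,::-1],alpha=1.3); cv2.imwrite('pics/w8g.png',cv2.resize(g[60:300,100:420],(640,480),interpolation=cv2.INTER_CUBIC))
print(proj(C,[.5212,.159,.046]))
E
```

```text
[0.52244168 0.15878506 0.2021825 ] [-3.14067610e+00  7.91016465e-04  1.77114207e+00] 0.08727121748063417
[258.69453875 174.74724868]
```

View pics/w8g.png

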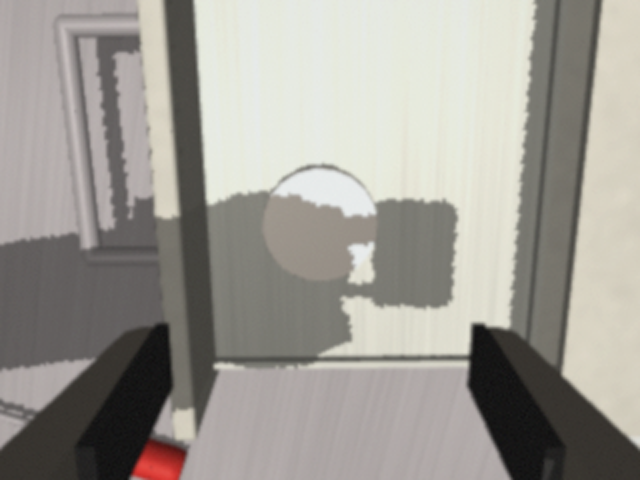

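The large dish lid is centred at crop (320,223), i.e. (260,171.5), so it is nearly under the TCP.

Call:
servo_tool(newtons=12, motion=[{"hand": 0.21,"tx": 0.2,"ty": 0,"tz": 4,"turn": 0},{"hand": 0.21,"tx": 0.2,"ty": 0,"tz": 9,"turn": 0},{"hand": 0.21,"tx": 0.2,"ty": 0,"tz": 13,"turn": 0},{"hand": 0.21,"tx": 0.2,"ty": 0,"tz": 16,"turn": 0},{"hand": 0.21,"tx": 0.2,"ty": 0,"tz": 17.4,"turn": 0},{"hand": 0.21,"tx": 0.2,"ty": 0,"tz": 17.4,"turn": 0},{"hand": 0.5,"tx": 0.2,"ty": 0,"tz": 17.4,"turn": 0},{"hand": 0.5,"tx": 0.2,"ty": 0,"tz": 17.4,"turn": 0},{"hand": 0.5,"tx": 0.2,"ty": 0,"tz": 17.4,"turn": 0},{"hand": 0.5,"tx": 0.2,"ty": 0,"tz": 17.4,"turn": 0}])

```text
time_s: 18.1
ee_pos: [0.5228, 0.1628, 0.0298]
tcp_rot: [3.139, -0.0, 1.774]
ft_force: [-0.5, -1.0, 5.8]
opening: 0.0618
grip_force: 12.0
```

Call:
servo_tool(motion=[{"hand": 0.5,"tx": 0,"ty": 0,"tz": -5,"turn": 0},{"hand": 0.5,"tx": 0,"ty": 0,"tz": -11,"turn": 0},{"hand": 0.5,"tx": 0,"ty": 0,"tz": -17,"turn": 0},{"hand": 0.5,"tx": 0,"ty": 0,"tz": -19,"turn": 0},{"hand": 0.5,"tx": 0,"ty": 0,"tz": -19,"turn": 0}])

```text
time_s: 18.73
ee_pos: [0.5227, 0.1629, 0.2204]
tcp_rot: [3.138, -0.001, 1.774]
ft_force: [-0.1, -0.0, -0.6]
opening: 0.0615
grip_force: 12.0
```

```bash
python3 - <<'E'
from h import *
C=cam("wrist",dict(ee_pos=[.5631,-.1863,.2069],tcp_rot=[-3.1405,-.0004,1.4939]))
im=cv2.imread('pics/w7.png')
f=lambda x,y,z: plane(C,130+x/1.5,100+y/1.5,z)
# ridge intersections (outer top corners, first and second dividers)
L=[f(140,62,.063),f(255,62,.063),f(146,167,.063),f(250,167,.063),f(149,260,.063),f(246,260,.063)]
for p in L: print(np.round(p,4))
print("med lid",f(199,122,.084))
y=np.array([.075,.997]); c=np.mean(L[2:],0)[:2];print("p1",c,"p0",c-y*.074,"p2",c+y*.074, np.mean(L[:4],0))
go(*(c-y*.074),.215,MY+np.pi/2)
E
```

```text
[ 0.5301 -0.146   0.063 ]
[ 0.6056 -0.1519  0.063 ]
[ 0.5262 -0.2195  0.063 ]
[ 0.599  -0.2252  0.063 ]
[ 0.5206 -0.2931  0.063 ]
[ 0.5927 -0.2987  0.063 ]
med lid [ 0.56595911 -0.18421187  0.084     ]
p1 [ 0.55959862 -0.25911341] p0 [ 0.55404862 -0.33289141] p2 [ 0.56514862 -0.18533541] [ 0.56519779 -0.18565623  0.063     ]
go [-49.19  -6.93   0.54] turn 0.28
```

Call:
servo_tool(motion=[{"hand": 0.5,"tx": -6,"ty": -0.9,"tz": 0,"turn": 0.05},{"hand": 0.5,"tx": -12,"ty": -1.7,"tz": 0,"turn": 0.1},{"hand": 0.5,"tx": -18,"ty": -2.6,"tz": 0,"turn": 0.15},{"hand": 0.5,"tx": -24,"ty": -3.4,"tz": 0,"turn": 0.2},{"hand": 0.5,"tx": -30,"ty": -4.3,"tz": 0,"turn": 0.25},{"hand": 0.5,"tx": -36,"ty": -5.1,"tz": 0,"turn": 0.28},{"hand": 0.5,"tx": -42,"ty": -6,"tz": 0,"turn": 0.28},{"hand": 0.5,"tx": -47,"ty": -6.6,"tz": 0,"turn": 0.28},{"hand": 0.5,"tx": -49.2,"ty": -6.9,"tz": 0,"turn": 0.28},{"hand": 0.5,"tx": -49.2,"ty": -6.9,"tz": 0,"turn": 0.28},{"hand": 0.5,"tx": -49.2,"ty": -6.9,"tz": 0,"turn": 0.28},{"hand": 0.5,"tx": -49.2,"ty": -6.9,"tz": 0,"turn": 0.28}])

```text
time_s: 20.23
ee_pos: [0.5541, -0.3309, 0.2186]
tcp_rot: [3.142, -0.001, 1.497]
ft_force: [0.2, 1.0, -0.6]
opening: 0.0621
grip_force: 12.0
```

```bash
python3 - <<'E'
from h import *
o=get_obs();print(o['ee_pos'],o['tcp_rot'])
C,im=snap("wrist","w9")
go(.5535,-.333,.068,MY+np.pi/2)
E
```

```text
[ 0.55414886 -0.3308673   0.21855461] [ 3.14158620e+00 -1.23705021e-03  1.49680082e+00]
go [-0.18 -0.05 15.07] turn 0.003
```

View pics/w9.png

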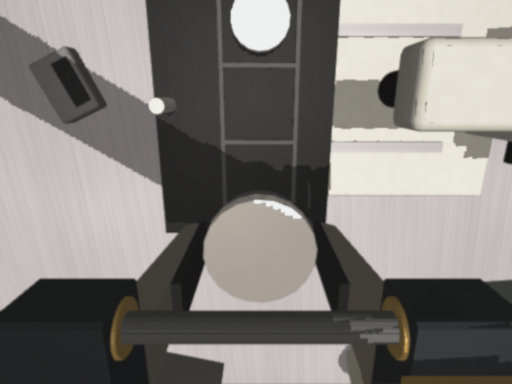

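The view shows the dividers at row 142 (columns 222–297) and row 65, the post top at (156,106), and the held large dish at (260,247).

```bash
python3 - <<'E'
from h import *
C=cam("wrist")
a,b,c,d=[plane(C,u,v,.063) for u,v in((222,142.5),(297,142.5),(221,65),(298,65))]
y=np.array([.075,.997]);m=(a+b)[:2]/2;n=(c+d)[:2]/2
print(a,b,c,d,"p0",m-y*.037,n-y*.111)
o=get_obs();print("lid",plane(C,260,247,o['ee_pos'][2]+.0175),"post",plane(C,155,106,.102),"med",plane(C,260,22,.084))
E
```

```text
[ 0.51795178 -0.29358984  0.063     ] [ 0.59470569 -0.29939748  0.063     ] [ 0.52505941 -0.21955076  0.063     ] [ 0.59881889 -0.2251118   0.063     ] p0 [ 0.55355373 -0.33338266] [ 0.55361415 -0.33299828]
lid [ 0.55413147 -0.32747398  0.23623961] post [ 0.4679684  -0.25238724  0.102     ] med [ 0.56484321 -0.18945096  0.084     ]
```

Call:
servo_tool(motion=[{"hand": 0.5,"tx": -0.25,"ty": 0,"tz": 5,"turn": 0},{"hand": 0.5,"tx": -0.25,"ty": 0,"tz": 10,"turn": 0},{"hand": 0.5,"tx": -0.25,"ty": 0,"tz": 13,"turn": 0},{"hand": 0.5,"tx": -0.25,"ty": 0,"tz": 14.5,"turn": 0},{"hand": 0.5,"tx": -0.25,"ty": 0,"tz": 15.1,"turn": 0},{"hand": 0.5,"tx": -0.25,"ty": 0,"tz": 15.1,"turn": 0},{"hand": 0.5,"tx": -0.25,"ty": 0,"tz": 15.1,"turn": 0}])

```text
time_s: 21.15
ee_pos: [0.554, -0.3358, 0.0687]
tcp_rot: [3.14, 0.0, 1.494]
ft_force: [0.5, 1.4, -1.0]
opening: 0.0614
grip_force: 12.0
```

Call:
servo_tool(motion=[{"hand": 0.5,"tx": 0.2,"ty": 0,"tz": 0,"turn": 0},{"hand": 0.5,"tx": 0.2,"ty": 0,"tz": 0.15,"turn": 0},{"hand": 0.5,"tx": 0.2,"ty": 0,"tz": 0.15,"turn": 0},{"hand": 0.25,"tx": 0.2,"ty": 0,"tz": 0.15,"turn": 0},{"hand": 0.18,"tx": 0.2,"ty": 0,"tz": 0.15,"turn": 0},{"hand": 0.18,"tx": 0.2,"ty": 0,"tz": 0.15,"turn": 0},{"hand": 0.18,"tx": 0.2,"ty": 0,"tz": -3,"turn": 0},{"hand": 0.18,"tx": 0.2,"ty": 0,"tz": -9,"turn": 0},{"hand": 0.18,"tx": 0.2,"ty": 0,"tz": -14,"turn": 0},{"hand": 0.18,"tx": 0.2,"ty": 0,"tz": -14,"turn": 0},{"hand": 0.18,"tx": 0.2,"ty": 0,"tz": -14,"turn": 0}])

```text
time_s: 22.52
ee_pos: [0.553, -0.3333, 0.2069]
tcp_rot: [-3.141, -0.001, 1.494]
ft_force: [-0.8, -0.2, -0.3]
opening: 0.0754
grip_force: 0.0
```

```bash
python3 - <<'E'
from h import *
o=get_obs();print(o['ee_pos'],o['tcp_rot'],o['joints'],o['opening'])
C,im=snap("wrist","w10")
go(.44,-.30,.22,MY)
E
```

```text
[ 0.55295914 -0.33331835  0.20686234] [-3.14058423e+00 -6.75422674e-04  1.49385845e+00] [ 0.17284683  0.48678275  0.43938904  1.64450738 -0.22987648  1.06302501
  0.60319402] 0.07540788472155409
go [  2.43 -11.49  -1.4 ] turn -1.571
```

```bash
python3 - <<'E'
from h import *
go(.469,-.253,.2,3.07-np.pi)
E
```

```text
go [ 7.34 -8.96  0.6 ] turn 1.565
```

Call:
servo_tool(motion=[{"hand": 0.55,"tx": 7.3,"ty": -9,"tz": 0,"turn": -1.576},{"hand": 0.55,"tx": 7.3,"ty": -9,"tz": 0,"turn": -1.576},{"hand": 0.55,"tx": 7.3,"ty": -9,"tz": 0,"turn": -1.576},{"hand": 0.55,"tx": 7.3,"ty": -9,"tz": 0,"turn": -1.576},{"hand": 0.55,"tx": 7.3,"ty": -9,"tz": 0,"turn": -1.576},{"hand": 0.55,"tx": 7.3,"ty": -9,"tz": 0,"turn": -1.576},{"hand": 0.55,"tx": 7.3,"ty": -9,"tz": 0,"turn": -1.576},{"hand": 0.55,"tx": 7.3,"ty": -9,"tz": 0,"turn": -1.576},{"hand": 0.55,"tx": 7.3,"ty": -9,"tz": 0,"turn": -1.576},{"hand": 0.55,"tx": 7.3,"ty": -9,"tz": 0,"turn": -1.576},{"hand": 0.55,"tx": 7.3,"ty": -9,"tz": 0,"turn": -1.576}])

```text
time_s: 23.95
ee_pos: [0.4688, -0.2539, 0.2067]
tcp_rot: [3.141, -0.002, 3.068]
ft_force: [0.4, -0.9, -0.1]
opening: 0.0412
grip_force: 0.0
```

```bash
python3 - <<'E'
from h import *
o=get_obs();print(o['ee_pos'],o['tcp_rot'],o['joints'],o['opening'])
go(.469,-.253,.075,3.07)
E
```

```text
[ 0.46881819 -0.25386028  0.20670792] [ 3.14105766e+00 -1.76186680e-03  3.06841149e+00] [ 0.29528414  0.27843626  0.16454189  1.90534811 -0.0546435   0.96391758
  1.98247804] 0.04117864128420664
go [-1.000e-02  9.000e-02  1.317e+01] turn -0.002
```

Call:
servo_tool(newtons=25, motion=[{"hand": 0.55,"tx": 0,"ty": 0,"tz": 5,"turn": 0},{"hand": 0.55,"tx": 0,"ty": 0,"tz": 9,"turn": 0},{"hand": 0.55,"tx": 0,"ty": 0,"tz": 12,"turn": 0},{"hand": 0.55,"tx": 0,"ty": 0,"tz": 13.2,"turn": 0},{"hand": 0.55,"tx": 0,"ty": 0,"tz": 13.2,"turn": 0},{"hand": 1,"tx": 0,"ty": 0,"tz": 13.2,"turn": 0},{"hand": 1,"tx": 0,"ty": 0,"tz": 13.2,"turn": 0},{"hand": 1,"tx": 0,"ty": 0,"tz": 13.2,"turn": 0},{"hand": 1,"tx": 0,"ty": 0,"tz": 13.2,"turn": 0}])

```text
time_s: 25.08
ee_pos: [0.4698, -0.2542, 0.0764]
tcp_rot: [-3.141, 0.001, 3.07]
ft_force: [-0.2, 0.4, 4.3]
opening: 0.0136
grip_force: 25.0
```

Call:
servo_tool(motion=[{"hand": 1,"tx": 0.3,"ty": 0,"tz": 0,"turn": 0},{"hand": 1,"tx": 0.6,"ty": 0,"tz": 0,"turn": 0},{"hand": 1,"tx": 0.6,"ty": 0,"tz": 0,"turn": 0},{"hand": 1,"tx": 0.6,"ty": 0,"tz": 0,"turn": 0}])

```text
time_s: 25.58
ee_pos: [0.4654, -0.254, 0.0764]
tcp_rot: [-3.14, 0.004, 3.07]
ft_force: [5.0, 0.5, 3.1]
opening: 0.0133
grip_force: 25.0
```

Call:
servo_tool(motion=[{"hand": 1,"tx": -0.6,"ty": -1,"tz": 0,"turn": 0},{"hand": 1,"tx": -0.6,"ty": -2.2,"tz": 0,"turn": 0},{"hand": 1,"tx": -0.6,"ty": -3.5,"tz": 0,"turn": 0},{"hand": 1,"tx": -0.6,"ty": -4.8,"tz": 0,"turn": 0},{"hand": 1,"tx": -0.6,"ty": -6,"tz": 0,"turn": 0},{"hand": 1,"tx": -0.6,"ty": -7,"tz": 0,"turn": 0},{"hand": 1,"tx": -0.6,"ty": -7.8,"tz": 0,"turn": 0},{"hand": 1,"tx": -0.6,"ty": -8.4,"tz": 0,"turn": 0},{"hand": 1,"tx": -0.6,"ty": -8.4,"tz": 0,"turn": 0}])

```text
time_s: 26.7
ee_pos: [0.4638, -0.3339, 0.0762]
tcp_rot: [3.136, -0.001, 3.072]
ft_force: [-0.9, 10.4, 12.4]
opening: 0.0133
grip_force: 25.0
```

Call:
servo_tool(motion=[{"hand": 1,"tx": 0,"ty": -0.5,"tz": 0,"turn": 0},{"hand": 1,"tx": 0,"ty": -0.5,"tz": 0,"turn": 0},{"hand": 1,"tx": 0,"ty": -0.5,"tz": 0,"turn": 0}])

```text
time_s: 27.08
ee_pos: [0.4642, -0.3341, 0.0761]
tcp_rot: [3.13, -0.003, 3.075]
ft_force: [0.1, 19.4, 17.7]
opening: 0.0133
grip_force: 25.1
```

Call:
servo_tool(motion=[{"hand": 1,"tx": 0,"ty": 1,"tz": 0,"turn": 0},{"hand": 1,"tx": 0,"ty": 2.5,"tz": 0,"turn": 0},{"hand": 1,"tx": 0,"ty": 4.5,"tz": 0,"turn": 0},{"hand": 1,"tx": 0,"ty": 6.5,"tz": 0,"turn": 0},{"hand": 1,"tx": 0,"ty": 8.5,"tz": 0,"turn": 0},{"hand": 1,"tx": 0,"ty": 10.5,"tz": 0,"turn": 0},{"hand": 1,"tx": 0,"ty": 12.5,"tz": 0,"turn": 0},{"hand": 1,"tx": 0,"ty": 14.5,"tz": 0,"turn": 0},{"hand": 1,"tx": 0,"ty": 16.5,"tz": 0,"turn": 0},{"hand": 1,"tx": 0,"ty": 18,"tz": 0,"turn": 0},{"hand": 1,"tx": 0,"ty": 19,"tz": 0,"turn": 0},{"hand": 1,"tx": 0,"ty": 19.7,"tz": 0,"turn": 0}])

```text
time_s: 28.58
ee_pos: [0.4776, -0.1464, 0.0763]
tcp_rot: [-3.141, 0.001, 3.07]
ft_force: [2.0, -1.9, 6.7]
opening: 0.0134
grip_force: 25.0
```

```bash
python3 - <<'E'
from h import *
C=cam("wrist",dict(ee_pos=[.55414886,-.3308673,.21855461],tcp_rot=[3.14158,-.00124,1.4968]))
for z in(.174,.2): print(plane(C,415,85,z),plane(C,388,91,z))
print(plane(C,388,91,.12))
E
```

```text
[ 0.66100844 -0.25194443  0.174     ] [ 0.64382708 -0.25435252  0.174     ]
[ 0.64880875 -0.25185802  0.2       ] [ 0.63371525 -0.25397348  0.2       ]
[ 0.66482857 -0.25513976  0.12      ]
```

Call:
servo_tool(motion=[{"hand": 1,"tx": 0,"ty": 0.6,"tz": 0,"turn": 0},{"hand": 1,"tx": 0,"ty": 0.8,"tz": 0,"turn": 0},{"hand": 1,"tx": 0,"ty": 0.8,"tz": 0,"turn": 0}])

```text
time_s: 28.95
ee_pos: [0.4776, -0.1441, 0.0763]
tcp_rot: [-3.135, 0.002, 3.066]
ft_force: [0.6, -13.2, 4.2]
opening: 0.0132
grip_force: 25.0
```

Call:
servo_tool(motion=[{"hand": 1,"tx": 0.3,"ty": -1.5,"tz": 0,"turn": 0},{"hand": 1,"tx": 0.8,"ty": -1.5,"tz": 0,"turn": 0},{"hand": 1,"tx": 0.8,"ty": -1.5,"tz": 0,"turn": 0},{"hand": 1,"tx": 0.8,"ty": -1.5,"tz": 0,"turn": 0}])

```text
time_s: 29.45
ee_pos: [0.4731, -0.1536, 0.0764]
tcp_rot: [-3.14, 0.009, 3.07]
ft_force: [11.0, -1.8, -4.5]
opening: 0.0133
grip_force: 25.0
```

Call:
servo_tool(motion=[{"hand": 1,"tx": -0.7,"ty": -1.5,"tz": 0,"turn": 0},{"hand": 1,"tx": -0.7,"ty": -3.5,"tz": 0,"turn": 0},{"hand": 1,"tx": -0.7,"ty": -5.5,"tz": 0,"turn": 0},{"hand": 1,"tx": -0.7,"ty": -7.5,"tz": 0,"turn": 0},{"hand": 1,"tx": -0.7,"ty": -9.5,"tz": 0,"turn": 0},{"hand": 1,"tx": -0.7,"ty": -11.5,"tz": 0,"turn": 0},{"hand": 1,"tx": -0.7,"ty": -13.5,"tz": 0,"turn": 0},{"hand": 1,"tx": -0.7,"ty": -15,"tz": 0,"turn": 0},{"hand": 1,"tx": -0.7,"ty": -15.9,"tz": 0,"turn": 0},{"hand": 1,"tx": -0.7,"ty": -15.9,"tz": 0,"turn": 0}])

```text
time_s: 30.7
ee_pos: [0.4641, -0.3131, 0.0762]
tcp_rot: [-3.141, 0.001, 3.068]
ft_force: [-0.2, -1.0, 7.5]
opening: 0.0133
grip_force: 25.0
```

Call:
servo_tool(motion=[{"hand": 1,"tx": -1.5,"ty": 0,"tz": 0,"turn": 0},{"hand": 1,"tx": -3,"ty": 0,"tz": 0,"turn": 0},{"hand": 1,"tx": -4.5,"ty": 0,"tz": 0,"turn": 0},{"hand": 1,"tx": -6,"ty": 0,"tz": 0,"turn": 0},{"hand": 1,"tx": -7.5,"ty": 0,"tz": 0,"turn": 0},{"hand": 1,"tx": -9,"ty": 0,"tz": 0,"turn": 0},{"hand": 1,"tx": -10.5,"ty": 0,"tz": 0,"turn": 0},{"hand": 1,"tx": -11.5,"ty": 0,"tz": 0,"turn": 0},{"hand": 1,"tx": -12.4,"ty": 0,"tz": 0,"turn": 0},{"hand": 1,"tx": -12.7,"ty": 0,"tz": 0,"turn": 0},{"hand": 1,"tx": -12.7,"ty": 0,"tz": 0,"turn": 0}])

```text
time_s: 32.08
ee_pos: [0.5907, -0.3215, 0.0763]
tcp_rot: [-3.141, -0.0, 3.069]
ft_force: [-0.5, -0.2, 7.6]
opening: 0.0133
grip_force: 25.0
```

Call:
servo_tool(motion=[{"hand": 1,"tx": -0.4,"ty": 0,"tz": 0,"turn": 0},{"hand": 1,"tx": -0.8,"ty": 0,"tz": 0,"turn": 0},{"hand": 1,"tx": -0.8,"ty": 0,"tz": 0,"turn": 0}])

```text
time_s: 32.45
ee_pos: [0.591, -0.3226, 0.076]
tcp_rot: [3.14, -0.015, 3.067]
ft_force: [-17.7, 1.8, 20.4]
opening: 0.0129
grip_force: 25.0
```

Call:
servo_tool(motion=[{"hand": 1,"tx": 1,"ty": 0,"tz": 0,"turn": 0},{"hand": 1,"tx": 2,"ty": 0,"tz": 0,"turn": 0},{"hand": 1,"tx": 2.8,"ty": 0,"tz": 0,"turn": 0},{"hand": 1,"tx": 2.8,"ty": 0,"tz": 0,"turn": 0},{"hand": 1,"tx": 2.8,"ty": 0,"tz": 0,"turn": 0}])

```text
time_s: 33.08
ee_pos: [0.57, -0.32, 0.0762]
tcp_rot: [-3.141, -0.001, 3.069]
ft_force: [-0.7, -0.3, 8.5]
opening: 0.0132
grip_force: 25.0
```

```bash
python3 - <<'E'
from h import *
o=get_obs();print(o['ee_pos'],o['ft_force']);go(.5708,-.3203,.0763,3.071)
S,im=snap("scene","s11");T,it=snap("top","t11")
g=cv2.convertScaleAbs(im[:,:,::-1],alpha=1.6);t=cv2.convertScaleAbs(it[:,:,::-1],alpha=1.6)
cv2.imwrite('pics/c11.png',np.hstack([cv2.resize(g[90:190,75:210],(486,360),interpolation=cv2.INTER_CUBIC),cv2.resize(t[80:200,330:430],(300,360),interpolation=cv2.INTER_CUBIC)]))
E
```

```text
[ 0.56997718 -0.32001945  0.07621099] [-0.7467335  -0.265503    8.45432551]
go [-0.08 -0.02 -0.01] turn -0.002
```

View pics/c11.png

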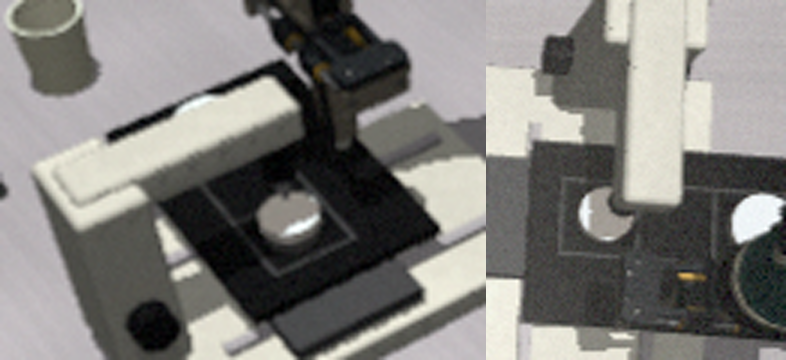

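The scene view shows the medium dish at crop (290,213) with the pointer barrel just above it at (285,185).

```bash
python3 - <<'E'
from h import *
S=cam("scene");T=cam("top")
a=(75+290/3.6,90+213/3.6);b=(330+(605-486)/3,80+213/3)
print(plane(S,*a,.084),plane(T,*b,.084),tri(S,a,T,b))
# expected pocket2 centre from post (post->pocket2 offset)
t=-.0705;x=np.array([np.cos(t),np.sin(t)]);y=np.array([-x[1],x[0]])
print("p2 exp",np.array([.57,-.320])+.09*x+.074*y)
for z in(.102,.12): P=[.6677,-.2529,z];q=proj(S,P);r=proj(T,P);print((q-[75,90])*3.6,(r-[330,80])*3+[486,0])
E
```

```text
[ 0.66530034 -0.25127753  0.084     ] [ 0.66325371 -0.25258303  0.084     ] (array([ 0.66399427, -0.25360368,  0.08137388]), np.float64(0.00044990342224942166))
p2 exp [ 0.66498911 -0.25252357]
[283.17958507 197.68342711] [611.20661395 204.2168022 ]
[279.77982736 181.79179109] [617.46543725 199.84695221]
```

Call:
servo_tool(motion=[{"hand": 1,"tx": -0.1,"ty": 0,"tz": 0,"turn": 0},{"hand": 1,"tx": -0.1,"ty": 0,"tz": 0,"turn": 0},{"hand": 1,"tx": -0.1,"ty": 0,"tz": 0,"turn": 0},{"hand": 1,"tx": -0.1,"ty": 0,"tz": 0,"turn": 0},{"hand": 1,"tx": -0.1,"ty": 0,"tz": 0,"turn": 0},{"hand": 1,"tx": -0.1,"ty": 0,"tz": 0,"turn": 0},{"hand": 1,"tx": -0.1,"ty": 0,"tz": 0,"turn": 0},{"hand": 1,"tx": -0.1,"ty": 0,"tz": 0,"turn": 0},{"hand": 1,"tx": -0.1,"ty": 0,"tz": 0,"turn": 0},{"hand": 1,"tx": -0.1,"ty": 0,"tz": 0,"turn": 0},{"hand": 1,"tx": -0.1,"ty": 0,"tz": 0,"turn": 0},{"hand": 1,"tx": -0.1,"ty": 0,"tz": 0,"turn": 0}])

```text
time_s: 34.67
ee_pos: [0.5712, -0.3201, 0.0762]
tcp_rot: [-3.141, -0.001, 3.069]
ft_force: [-1.5, -0.2, 7.3]
opening: 0.0135
grip_force: 25.0
```

Call:
servo_tool(motion=[{"hand": 1,"tx": 0,"ty": 0,"tz": 0,"turn": 0},{"hand": 1,"tx": 0,"ty": 0,"tz": 0,"turn": 0},{"hand": 1,"tx": 0,"ty": 0,"tz": 0,"turn": 0},{"hand": 1,"tx": 0,"ty": 0,"tz": 0,"turn": 0}])

```text
time_s: 35.17
ee_pos: [0.5712, -0.3201, 0.0762]
tcp_rot: [-3.141, -0.001, 3.069]
ft_force: [-0.6, -1.6, 7.3]
opening: 0.0131
grip_force: 25.0
```

Call:
servo_tool(motion=[{"hand": 1,"tx": 0,"ty": 1.5,"tz": 0,"turn": 0},{"hand": 1,"tx": 0,"ty": 3,"tz": 0,"turn": 0},{"hand": 1,"tx": 0,"ty": 4.5,"tz": 0,"turn": 0},{"hand": 1,"tx": 0,"ty": 6,"tz": 0,"turn": 0},{"hand": 1,"tx": 0,"ty": 7.5,"tz": 0,"turn": 0},{"hand": 1,"tx": 0,"ty": 9,"tz": 0,"turn": 0},{"hand": 1,"tx": 0,"ty": 10.5,"tz": 0,"turn": 0},{"hand": 1,"tx": 0,"ty": 12,"tz": 0,"turn": 0},{"hand": 1,"tx": 0,"ty": 13.5,"tz": 0,"turn": 0},{"hand": 1,"tx": 0,"ty": 14.5,"tz": 0,"turn": 0},{"hand": 1,"tx": 0,"ty": 14.8,"tz": 0,"turn": 0},{"hand": 1,"tx": 0,"ty": 14.8,"tz": 0,"turn": 0}])

```text
time_s: 36.67
ee_pos: [0.5824, -0.171, 0.0762]
tcp_rot: [3.141, -0.0, 3.07]
ft_force: [-0.3, 0.4, 7.1]
opening: 0.0132
grip_force: 25.0
```

```bash
python3 - <<'E'
from h import *
t=-.0705;x=np.array([np.cos(t),np.sin(t)]);y=np.array([-x[1],x[0]])
p=np.array([.5708,-.3203])+.148*y;print(p,get_obs()['ee_pos']);go(*p,.0762)
S,im=snap("scene","s12")
c=im[100:180,120:200].astype(int);m=(c.min(2)>95).astype(np.uint8)
for k in cv2.findContours(m,0,2)[0]:
    if cv2.contourArea(k)>60: b=cv2.boundingRect(k);print(b,plane(cam("scene"),120+b[0]+b[2]/2,100+b[1]+b[3]/2,.084))
E
```

```text
[ 0.58122536 -0.17266765] [ 0.58238447 -0.17099157  0.07617169]
go [ 0.1  -0.18 -0.  ] turn 0.0
(51, 72, 19, 8) [ 0.67218505 -0.11106893  0.084     ]
(0, 45, 7, 18) [ 0.74934    -0.29641642  0.084     ]
(0, 0, 63, 36) [ 0.59569046 -0.38132078  0.084     ]
```

Call:
servo_tool(motion=[{"hand": 1,"tx": 0.1,"ty": -0.2,"tz": 0,"turn": 0},{"hand": 1,"tx": 0.1,"ty": -0.2,"tz": 0,"turn": 0},{"hand": 1,"tx": 0.1,"ty": -0.2,"tz": 0,"turn": 0},{"hand": 1,"tx": 0.1,"ty": -0.2,"tz": 0,"turn": 0},{"hand": 1,"tx": 0.1,"ty": -0.2,"tz": 0,"turn": 0},{"hand": 1,"tx": 0.1,"ty": -0.2,"tz": 0,"turn": 0},{"hand": 1,"tx": 0.1,"ty": -0.2,"tz": 0,"turn": 0},{"hand": 1,"tx": 0.1,"ty": -0.2,"tz": 0,"turn": 0},{"hand": 1,"tx": 0.1,"ty": -0.2,"tz": 0,"turn": 0},{"hand": 1,"tx": 0.1,"ty": -0.2,"tz": 0,"turn": 0},{"hand": 1,"tx": 0.1,"ty": -0.2,"tz": 0,"turn": 0},{"hand": 1,"tx": 0.1,"ty": -0.2,"tz": 0,"turn": 0}])

```text
time_s: 38.22
ee_pos: [0.5816, -0.1733, 0.0762]
tcp_rot: [3.141, 0.001, 3.07]
ft_force: [0.8, -0.9, 7.8]
opening: 0.0135
grip_force: 25.0
```

Call:
servo_tool(motion=[{"hand": 1,"tx": 0,"ty": 0,"tz": 0,"turn": 0},{"hand": 1,"tx": 0,"ty": 0,"tz": 0,"turn": 0},{"hand": 1,"tx": 0,"ty": 0,"tz": 0,"turn": 0},{"hand": 1,"tx": 0,"ty": 0,"tz": 0,"turn": 0}])

```text
time_s: 38.72
ee_pos: [0.5816, -0.1733, 0.0762]
tcp_rot: [3.141, 0.001, 3.07]
ft_force: [0.3, -0.3, 6.3]
opening: 0.0132
grip_force: 25.0
```

```bash
python3 - <<'E'
from h import *
S,im=snap("scene","s13");T,it=snap("top","t13")
g=cv2.convertScaleAbs(im[:,:,::-1],alpha=1.6);t=cv2.convertScaleAbs(it[:,:,::-1],alpha=1.6)
cv2.imwrite('pics/c13.png',np.hstack([cv2.resize(g[90:190,75:210],(486,360),interpolation=cv2.INTER_CUBIC),cv2.resize(t[80:200,330:430],(300,360),interpolation=cv2.INTER_CUBIC)]))
o=get_obs();print(o['ee_pos'])
for P in([.6655,-.2525,.084],[.6655,-.2525,.102]):q=proj(S,P);r=proj(T,P);print((q-[75,90])*3.6,(r-[330,80])*3+[486,0])
E
```

```text
[ 0.58157014 -0.17334149  0.07617905]
[288.99481888 212.34054378] [604.82827008 210.6928341 ]
[285.68240884 196.74089394] [610.86409096 206.51462598]
```

View pics/c13.png

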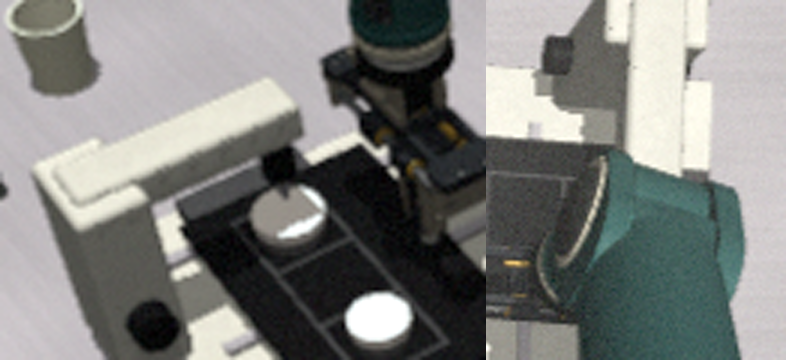

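The pointer tip at (287,196) stands over the centre of the large dish, centred at about (288,214). Next I draw the stage forward.

Call:
servo_tool(motion=[{"hand": 1,"tx": 1.5,"ty": 0,"tz": 0,"turn": 0},{"hand": 1,"tx": 3,"ty": 0,"tz": 0,"turn": 0},{"hand": 1,"tx": 4.5,"ty": 0,"tz": 0,"turn": 0},{"hand": 1,"tx": 6,"ty": 0,"tz": 0,"turn": 0},{"hand": 1,"tx": 7.5,"ty": 0,"tz": 0,"turn": 0},{"hand": 1,"tx": 9,"ty": 0,"tz": 0,"turn": 0},{"hand": 1,"tx": 10,"ty": 0,"tz": 0,"turn": 0},{"hand": 1,"tx": 10.8,"ty": 0,"tz": 0,"turn": 0},{"hand": 1,"tx": 10.8,"ty": 0,"tz": 0,"turn": 0}])

```text
time_s: 39.95
ee_pos: [0.4726, -0.1655, 0.0761]
tcp_rot: [3.141, -0.001, 3.07]
ft_force: [-0.7, 0.7, 8.5]
opening: 0.0136
grip_force: 25.0
```

Call:
servo_tool(motion=[{"hand": 1,"tx": 0,"ty": -1.5,"tz": 0,"turn": 0},{"hand": 1,"tx": 0,"ty": -3,"tz": 0,"turn": 0},{"hand": 1,"tx": 0,"ty": -4.5,"tz": 0,"turn": 0},{"hand": 1,"tx": 0,"ty": -6,"tz": 0,"turn": 0},{"hand": 1,"tx": 0,"ty": -7.5,"tz": 0,"turn": 0},{"hand": 1,"tx": 0,"ty": -8.8,"tz": 0,"turn": 0},{"hand": 1,"tx": 0,"ty": -8.8,"tz": 0,"turn": 0},{"hand": 1,"tx": 0.5,"ty": -8.8,"tz": 0,"turn": 0},{"hand": 1,"tx": 1,"ty": -8.8,"tz": 0,"turn": 0},{"hand": 1,"tx": 1,"ty": -8.8,"tz": 0,"turn": 0},{"hand": 1,"tx": 1,"ty": -8.8,"tz": 0,"turn": 0}])

```text
time_s: 41.32
ee_pos: [0.4652, -0.2535, 0.0765]
tcp_rot: [-3.138, 0.015, 3.072]
ft_force: [20.5, -2.3, -11.2]
opening: 0.013
grip_force: 25.0
```

Call:
servo_tool(motion=[{"hand": 1,"tx": -0.7,"ty": 0,"tz": 0,"turn": 0},{"hand": 1,"tx": -0.7,"ty": 0,"tz": 0,"turn": 0},{"hand": 0.6,"tx": -0.7,"ty": 0,"tz": 0,"turn": 0},{"hand": 0.5,"tx": -0.7,"ty": 0,"tz": 0,"turn": 0},{"hand": 0.5,"tx": -0.7,"ty": 0,"tz": 0,"turn": 0},{"hand": 0.5,"tx": -0.7,"ty": 0,"tz": -3,"turn": 0},{"hand": 0.5,"tx": -0.7,"ty": 0,"tz": -8,"turn": 0},{"hand": 0.2,"tx": -0.7,"ty": 0,"tz": -14,"turn": 0},{"hand": 0.2,"tx": -0.7,"ty": 0,"tz": -15,"turn": 0},{"hand": 0.2,"tx": -0.7,"ty": 0,"tz": -15,"turn": 0}])

```text
time_s: 42.58
ee_pos: [0.4641, -0.2536, 0.2256]
tcp_rot: [-3.142, 0.0, 3.07]
ft_force: [0.7, 0.6, -0.5]
opening: 0.0729
grip_force: 0.0
```

```bash
python3 - <<'E'
from h import *
o=get_obs();print(o['ee_pos'],o['joints'][6])
go(.551,-.333,.21,MY+np.pi/2)
T,it=snap("top","t14"); S,isc=snap("scene","s14")
def br(C,im,z,r,th):
    c=im[r[1]:r[3],r[0]:r[2]];m=cv2.inRange(c,(th,)*3,(255,)*3)
    for k in cv2.findContours(m,0,2)[0]:
        if 60<cv2.contourArea(k)<900: b=cv2.boundingRect(k);print(b,plane(C,r[0]+b[0]+b[2]/2-.5,r[1]+b[1]+b[3]/2-.5,z))
br(T,it,.084,(325,165,420,225),100);print();br(S,isc,.084,(155,100,235,175),100)
E
```

```text
[ 0.46412251 -0.25360823  0.22563215] 1.9869591917553424
go [-9.24 -7.29  1.56] turn -1.566
(65, 16, 22, 21) [ 0.5480954  -0.33512468  0.084     ]
(14, 13, 18, 18) [ 0.56072974 -0.18638692  0.084     ]

(57, 63, 23, 12) [ 0.56125631 -0.05459783  0.084     ]
(0, 49, 22, 26) [ 0.67194702 -0.18799602  0.084     ]
(33, 39, 17, 12) [ 0.56065382 -0.18791777  0.084     ]
(7, 13, 19, 13) [ 0.55098397 -0.33627983  0.084     ]
```

Call:
servo_tool(newtons=12, motion=[{"hand": 0.2,"tx": -9.1,"ty": -7.4,"tz": 0,"turn": 1.576},{"hand": 0.2,"tx": -9.1,"ty": -7.4,"tz": 0,"turn": 1.576},{"hand": 0.2,"tx": -9.1,"ty": -7.4,"tz": 0,"turn": 1.576},{"hand": 0.2,"tx": -9.1,"ty": -7.4,"tz": 0,"turn": 1.576},{"hand": 0.2,"tx": -9.1,"ty": -7.4,"tz": 0,"turn": 1.576},{"hand": 0.2,"tx": -9.1,"ty": -7.4,"tz": 0,"turn": 1.576},{"hand": 0.2,"tx": -9.1,"ty": -7.4,"tz": 0,"turn": 1.576},{"hand": 0.2,"tx": -9.1,"ty": -7.4,"tz": 0,"turn": 1.576},{"hand": 0.2,"tx": -9.1,"ty": -7.4,"tz": 0,"turn": 1.576},{"hand": 0.2,"tx": -9.1,"ty": -7.4,"tz": 0,"turn": 1.576},{"hand": 0.2,"tx": -9.1,"ty": -7.4,"tz": 0,"turn": 1.576}])

```text
time_s: 44.05
ee_pos: [0.5493, -0.3338, 0.2244]
tcp_rot: [-3.14, -0.0, 1.495]
ft_force: [-0.9, -0.6, 0.0]
opening: 0.0735
grip_force: 0.0
```

```bash
python3 - <<'E'
from h import *
o=get_obs();print(o['ee_pos'],o['tcp_rot'])
C,im=snap("wrist","w15")
m=cv2.inRange(im[40:300,190:330],(95,)*3,(255,)*3)
for k in cv2.findContours(m,0,2)[0]:
    if cv2.contourArea(k)>150: b=cv2.boundingRect(k);print(b,plane(C,190+b[0]+b[2]/2-.5,40+b[1]+b[3]/2-.5,.084))
go(.5495,-.334,.0685,1.497)
E
```

```text
[ 0.54931589 -0.33381787  0.22437288] [-3.13951185e+00 -4.05823864e-04  1.49508621e+00]
(0, 188, 140, 72) [ 0.54124876 -0.42890924  0.084     ]
(40, 109, 61, 61) [ 0.5490803 -0.3337249  0.084    ]
(51, 0, 41, 10) [ 0.55950892 -0.20921567  0.084     ]
(31, 0, 80, 123) [ 0.55534423 -0.25803552  0.084     ]
go [-1.000e-02  1.000e-02  1.562e+01] turn -0.002
```

Call:
servo_tool(newtons=12, motion=[{"hand": 0.2,"tx": 0,"ty": 0,"tz": 5,"turn": 0},{"hand": 0.2,"tx": 0,"ty": 0,"tz": 10,"turn": 0},{"hand": 0.2,"tx": 0,"ty": 0,"tz": 13.5,"turn": 0},{"hand": 0.2,"tx": 0,"ty": 0,"tz": 15.5,"turn": 0},{"hand": 0.2,"tx": 0,"ty": 0,"tz": 15.7,"turn": 0},{"hand": 0.2,"tx": 0,"ty": 0,"tz": 15.7,"turn": 0},{"hand": 0.5,"tx": 0,"ty": 0,"tz": 15.7,"turn": 0},{"hand": 0.5,"tx": 0,"ty": 0,"tz": 15.7,"turn": 0},{"hand": 0.5,"tx": 0,"ty": 0,"tz": 15.7,"turn": 0},{"hand": 0.5,"tx": 0,"ty": 0,"tz": 15.7,"turn": 0}])

```text
time_s: 45.35
ee_pos: [0.5506, -0.3345, 0.07]
tcp_rot: [3.14, 0.001, 1.494]
ft_force: [-1.1, 0.1, 6.1]
opening: 0.0615
grip_force: 12.0
```

Call:
servo_tool(motion=[{"hand": 0.5,"tx": 0,"ty": 0,"tz": -3,"turn": 0},{"hand": 0.5,"tx": 0,"ty": 0,"tz": -9,"turn": 0},{"hand": 0.5,"tx": 0,"ty": 0,"tz": -15,"turn": 0},{"hand": 0.5,"tx": 0,"ty": 0,"tz": -15,"turn": 0},{"hand": 0.5,"tx": 0,"ty": 0,"tz": -15,"turn": 0}])

```text
time_s: 45.98
ee_pos: [0.5494, -0.3334, 0.218]
tcp_rot: [-3.141, -0.001, 1.494]
ft_force: [-0.3, 0.8, -0.8]
opening: 0.0618
grip_force: 12.0
```

```bash
python3 - <<'E'
from h import *
o=get_obs();print(o['ee_pos'],o['opening'])
go(.523,.235,.22,CY+np.pi/2)
E
```

```text
[ 0.54937536 -0.33343689  0.21802166] 0.06175678567650019
go [56.47 -6.99 -0.2 ] turn -0.282
```

Call:
servo_tool(motion=[{"hand": 0.5,"tx": 6,"ty": -0.7,"tz": 0,"turn": -0.05},{"hand": 0.5,"tx": 12,"ty": -1.5,"tz": 0,"turn": -0.1},{"hand": 0.5,"tx": 18,"ty": -2.2,"tz": 0,"turn": -0.15},{"hand": 0.5,"tx": 24,"ty": -3,"tz": 0,"turn": -0.2},{"hand": 0.5,"tx": 30,"ty": -3.7,"tz": 0,"turn": -0.25},{"hand": 0.5,"tx": 36,"ty": -4.5,"tz": 0,"turn": -0.28},{"hand": 0.5,"tx": 42,"ty": -5.2,"tz": 0,"turn": -0.28},{"hand": 0.5,"tx": 48,"ty": -6,"tz": 0,"turn": -0.28},{"hand": 0.5,"tx": 54,"ty": -6.7,"tz": 0,"turn": -0.28},{"hand": 0.5,"tx": 56.5,"ty": -7,"tz": 0,"turn": -0.28},{"hand": 0.5,"tx": 56.5,"ty": -7,"tz": 0,"turn": -0.28},{"hand": 0.5,"tx": 56.5,"ty": -7,"tz": 0,"turn": -0.28}])

```text
time_s: 47.48
ee_pos: [0.5231, 0.2326, 0.2174]
tcp_rot: [-3.139, 0.002, 1.772]
ft_force: [0.1, 0.2, -0.9]
opening: 0.0618
grip_force: 12.0
```

```bash
python3 - <<'E'
from h import *
o=get_obs();print(o['ee_pos'],o['tcp_rot']);go(.523,.235,.0335,CY+np.pi/2)
E
```

```text
[0.52313436 0.23264892 0.21735737] [-3.13919610e+00  1.71590774e-03  1.77202160e+00]
go [ 0.23  0.03 18.39] turn -0.004
```

Call:
servo_tool(motion=[{"hand": 0.5,"tx": 0.2,"ty": 0,"tz": 6,"turn": 0},{"hand": 0.5,"tx": 0.2,"ty": 0,"tz": 12,"turn": 0},{"hand": 0.5,"tx": 0.2,"ty": 0,"tz": 16,"turn": 0},{"hand": 0.5,"tx": 0.2,"ty": 0,"tz": 18,"turn": 0},{"hand": 0.5,"tx": 0.2,"ty": 0,"tz": 18.5,"turn": 0},{"hand": 0.5,"tx": 0.2,"ty": 0,"tz": 18.5,"turn": 0},{"hand": 0.5,"tx": 0.2,"ty": 0,"tz": 18.5,"turn": 0}])

```text
time_s: 48.35
ee_pos: [0.5242, 0.237, 0.0352]
tcp_rot: [3.139, -0.001, 1.774]
ft_force: [-0.1, 0.3, -0.6]
opening: 0.0612
grip_force: 12.0
```

Call:
servo_tool(motion=[{"hand": 0.5,"tx": 0,"ty": 0,"tz": 0.35,"turn": 0},{"hand": 0.5,"tx": 0,"ty": 0,"tz": 0.35,"turn": 0},{"hand": 0.5,"tx": 0,"ty": 0,"tz": 0.35,"turn": 0},{"hand": 0.25,"tx": 0,"ty": 0,"tz": 0.35,"turn": 0},{"hand": 0.21,"tx": 0,"ty": 0,"tz": 0.35,"turn": 0},{"hand": 0.21,"tx": 0,"ty": 0,"tz": 0.35,"turn": 0},{"hand": 0.21,"tx": 0,"ty": 0,"tz": -3,"turn": 0},{"hand": 0.21,"tx": 0,"ty": 0,"tz": -9,"turn": 0},{"hand": 0.21,"tx": 0,"ty": 0,"tz": -15,"turn": 0},{"hand": 0.21,"tx": 0,"ty": 0,"tz": -18,"turn": 0},{"hand": 0.21,"tx": 0,"ty": 0,"tz": -18,"turn": 0}])

```text
time_s: 49.72
ee_pos: [0.5245, 0.2373, 0.2163]
tcp_rot: [3.137, -0.002, 1.774]
ft_force: [-0.0, 0.5, -0.2]
opening: 0.0725
grip_force: 0.0
```

```bash
python3 - <<'E'
from h import *
o=get_obs();print(o['ee_pos'],o['ft_force']);go(.5605,-.187,.22,1.497)
T,it=snap("top","t16");c=it[165:225,325:420];m=cv2.inRange(c,(100,)*3,(255,)*3)
for k in cv2.findContours(m,0,2)[0]:
    if 60<cv2.contourArea(k)<900: b=cv2.boundingRect(k);print(b,plane(T,325+b[0]+b[2]/2-.5,165+b[1]+b[3]/2-.5,.084))
E
```

```text
[0.52445526 0.23728108 0.2163019 ] [-0.04696777  0.54335584 -0.17699745]
go [-42.28  -5.02  -0.37] turn 0.277
(14, 13, 18, 18) [ 0.56072974 -0.18638692  0.084     ]
```

Medium dish: back to the stage.

Call:
servo_tool(motion=[{"hand": 0.25,"tx": -6,"ty": -0.7,"tz": 0,"turn": 0.05},{"hand": 0.25,"tx": -12,"ty": -1.4,"tz": 0,"turn": 0.1},{"hand": 0.25,"tx": -18,"ty": -2.1,"tz": 0,"turn": 0.15},{"hand": 0.25,"tx": -24,"ty": -2.9,"tz": 0,"turn": 0.2},{"hand": 0.25,"tx": -30,"ty": -3.6,"tz": 0,"turn": 0.25},{"hand": 0.25,"tx": -36,"ty": -4.3,"tz": 0,"turn": 0.28},{"hand": 0.25,"tx": -41,"ty": -4.9,"tz": 0,"turn": 0.28},{"hand": 0.25,"tx": -42.3,"ty": -5,"tz": 0,"turn": 0.28},{"hand": 0.25,"tx": -42.3,"ty": -5,"tz": 0,"turn": 0.28},{"hand": 0.25,"tx": -42.3,"ty": -5,"tz": 0,"turn": 0.28}])

```text
time_s: 51.02
ee_pos: [0.5593, -0.1855, 0.2127]
tcp_rot: [-3.14, -0.001, 1.496]
ft_force: [-0.1, 0.7, -0.6]
opening: 0.069
grip_force: 0.0
```

```bash
python3 - <<'E'
from h import *
o=get_obs();print(o['ee_pos'],o['tcp_rot'])
C,im=snap("wrist","w17")
m=cv2.inRange(im[130:260,200:320],(95,)*3,(255,)*3)
for k in cv2.findContours(m,0,2)[0]:
    if cv2.contourArea(k)>150: b=cv2.boundingRect(k);print(b,plane(C,200+b[0]+b[2]/2-.5,130+b[1]+b[3]/2-.5,.084))
go(.5605,-.187,.069,1.497)
E
```

```text
[ 0.55930836 -0.18549562  0.21273843] [-3.13996630e+00 -1.15235441e-03  1.49642113e+00]
(36, 25, 53, 53) [ 0.56115916 -0.18446615  0.084     ]
(23, 10, 77, 25) [ 0.56229592 -0.15601183  0.084     ]
go [-0.15  0.11 14.4 ] turn -0.0
```

Call:
servo_tool(newtons=12, motion=[{"hand": 0.25,"tx": 0,"ty": 0.1,"tz": 5,"turn": 0},{"hand": 0.25,"tx": 0,"ty": 0.1,"tz": 10,"turn": 0},{"hand": 0.25,"tx": 0,"ty": 0.1,"tz": 12.5,"turn": 0},{"hand": 0.25,"tx": 0,"ty": 0.1,"tz": 14.2,"turn": 0},{"hand": 0.25,"tx": 0,"ty": 0.1,"tz": 14.5,"turn": 0},{"hand": 0.25,"tx": 0,"ty": 0.1,"tz": 14.5,"turn": 0},{"hand": 0.6,"tx": 0,"ty": 0.1,"tz": 14.5,"turn": 0},{"hand": 0.6,"tx": 0,"ty": 0.1,"tz": 14.5,"turn": 0},{"hand": 0.6,"tx": 0,"ty": 0.1,"tz": 14.5,"turn": 0},{"hand": 0.6,"tx": 0,"ty": 0.1,"tz": 14.5,"turn": 0}])

```text
time_s: 52.32
ee_pos: [0.5609, -0.188, 0.0695]
tcp_rot: [3.14, 0.0, 1.494]
ft_force: [-1.0, -0.2, 5.8]
opening: 0.0517
grip_force: 12.0
```

Call:
servo_tool(motion=[{"hand": 0.6,"tx": 0,"ty": 0,"tz": -3,"turn": 0},{"hand": 0.6,"tx": 0,"ty": 0,"tz": -9,"turn": 0},{"hand": 0.6,"tx": 0,"ty": 0,"tz": -15,"turn": 0},{"hand": 0.6,"tx": 0,"ty": 0,"tz": -15,"turn": 0},{"hand": 0.6,"tx": 0,"ty": 0,"tz": -15,"turn": 0}])

```text
time_s: 52.95
ee_pos: [0.5598, -0.1874, 0.218]
tcp_rot: [-3.141, -0.001, 1.494]
ft_force: [-0.4, -0.3, -1.0]
opening: 0.0515
grip_force: 12.0
```

```bash
python3 - <<'E'
from h import *
o=get_obs();print(o['ee_pos'],o['opening'])
go(.542,.14,.22,CY+np.pi/2)
T,it=snap("top","t18");L,g=lids(T,it,.046,(170,170,250,230),(8,14),8)
E
```

```text
[ 0.55977654 -0.18743066  0.21795336] 0.051508655465846896
go [32.51 -4.29 -0.2 ] turn -0.282
px 201.5 200.5 r 9.4 [0.5232 0.2336 0.046 ] dia 0.0555
```

Call:
servo_tool(motion=[{"hand": 0.6,"tx": 6,"ty": -0.8,"tz": 0,"turn": -0.05},{"hand": 0.6,"tx": 12,"ty": -1.6,"tz": 0,"turn": -0.1},{"hand": 0.6,"tx": 18,"ty": -2.4,"tz": 0,"turn": -0.15},{"hand": 0.6,"tx": 24,"ty": -3.2,"tz": 0,"turn": -0.2},{"hand": 0.6,"tx": 29,"ty": -3.8,"tz": 0,"turn": -0.25},{"hand": 0.6,"tx": 32.5,"ty": -4.3,"tz": 0,"turn": -0.28},{"hand": 0.6,"tx": 32.5,"ty": -4.3,"tz": 0,"turn": -0.28},{"hand": 0.6,"tx": 32.5,"ty": -4.3,"tz": 0,"turn": -0.28},{"hand": 0.6,"tx": 32.5,"ty": -4.3,"tz": 0,"turn": -0.28}])

```text
time_s: 54.12
ee_pos: [0.5425, 0.1377, 0.218]
tcp_rot: [-3.14, 0.001, 1.771]
ft_force: [0.1, 0.5, -0.0]
opening: 0.0517
grip_force: 12.0
```

Call:
servo_tool(motion=[{"hand": 0.6,"tx": 0,"ty": 0,"tz": 6,"turn": 0},{"hand": 0.6,"tx": 0,"ty": 0,"tz": 12,"turn": 0},{"hand": 0.6,"tx": 0,"ty": 0,"tz": 16,"turn": 0},{"hand": 0.6,"tx": 0,"ty": 0,"tz": 17.8,"turn": 0},{"hand": 0.6,"tx": 0,"ty": 0,"tz": 18.3,"turn": 0},{"hand": 0.6,"tx": 0,"ty": 0,"tz": 18.3,"turn": 0},{"hand": 0.6,"tx": 0,"ty": 0,"tz": 18.3,"turn": 0}])

```text
time_s: 55.0
ee_pos: [0.5437, 0.1398, 0.0372]
tcp_rot: [3.139, -0.0, 1.774]
ft_force: [-0.3, 0.4, 0.0]
opening: 0.0514
grip_force: 12.0
```

Call:
servo_tool(motion=[{"hand": 0.6,"tx": 0,"ty": 0,"tz": 0.3,"turn": 0},{"hand": 0.6,"tx": 0,"ty": 0,"tz": 0.6,"turn": 0},{"hand": 0.6,"tx": 0,"ty": 0,"tz": 0.6,"turn": 0},{"hand": 0.35,"tx": 0,"ty": 0,"tz": 0.6,"turn": 0},{"hand": 0.25,"tx": 0,"ty": 0,"tz": 0.6,"turn": 0},{"hand": 0.25,"tx": 0,"ty": 0,"tz": 0.6,"turn": 0},{"hand": 0.25,"tx": 0,"ty": 0,"tz": -3,"turn": 0},{"hand": 0.25,"tx": 0,"ty": 0,"tz": -9,"turn": 0},{"hand": 0.25,"tx": 0,"ty": 0,"tz": -15,"turn": 0},{"hand": 0.25,"tx": 0,"ty": 0,"tz": -18,"turn": 0},{"hand": 0.25,"tx": 0,"ty": 0,"tz": -18,"turn": 0}])

```text
time_s: 56.38
ee_pos: [0.5439, 0.1399, 0.218]
tcp_rot: [3.137, -0.001, 1.774]
ft_force: [-0.3, -0.2, -0.4]
opening: 0.0688
grip_force: 0.0
```

```bash
python3 - <<'E'
from h import *
o=get_obs();print(o['ee_pos'],o['ft_force'],o['joints'])
C,im=snap("wrist","w19")
lids(C,im,.046,(150,60,370,260),(15,45),14)
go(.36,.155,.22,CY); go(.38,.166,.22,CY)
E
```

```text
[0.54386317 0.13989484 0.21804146] [-0.26701964 -0.20748357 -0.40547647] [-0.59854112  0.31571364  0.35324086  1.84323058 -0.12902539  0.9997638
  0.01106034]
px 261.5 76.5 r 30.9 [0.5265 0.2382 0.046 ] dia 0.0630
px 258.5 168.5 r 22.5 [0.5427 0.1437 0.046 ] dia 0.0496
go [  5.19 -17.58  -0.4 ] turn 1.569
go [  5.86 -15.4   -0.4 ] turn 1.569
```

Call:
servo_tool(motion=[{"hand": 1,"tx": 5.7,"ty": -11.2,"tz": 0,"turn": 1.569},{"hand": 1,"tx": 5.7,"ty": -11.2,"tz": 0,"turn": 1.569},{"hand": 1,"tx": 5.7,"ty": -11.2,"tz": 0,"turn": 1.569},{"hand": 1,"tx": 5.7,"ty": -11.2,"tz": 0,"turn": 1.569},{"hand": 1,"tx": 5.7,"ty": -11.2,"tz": 0,"turn": 1.569},{"hand": 1,"tx": 5.7,"ty": -11.2,"tz": 0,"turn": 1.569},{"hand": 1,"tx": 5.7,"ty": -11.2,"tz": 0,"turn": 1.569},{"hand": 1,"tx": 5.7,"ty": -11.2,"tz": 0,"turn": 1.569},{"hand": 1,"tx": 5.7,"ty": -11.2,"tz": 0,"turn": 1.569},{"hand": 1,"tx": 5.7,"ty": -11.2,"tz": 0,"turn": 1.569},{"hand": 1,"tx": 5.7,"ty": -11.2,"tz": 0,"turn": 1.569}])

```text
time_s: 57.8
ee_pos: [0.4208, 0.1725, 0.2147]
tcp_rot: [3.141, 0.002, 0.206]
ft_force: [1.1, -0.7, 0.6]
opening: 0.0004
grip_force: 0.0
```

```bash
python3 - <<'E'
from h import *
o=get_obs();print(o['ee_pos'],o['tcp_rot'],o['joints'])
go(.422,.1735,.052,CY)
E
```

```text
[0.42076384 0.17247874 0.21473221] [3.14068254e+00 1.72287039e-03 2.06284504e-01] [-0.90870183  0.13037198  0.48865894  2.08554806 -0.07478464  0.94399963
 -1.74404486]
go [ 0.14 -0.07 16.27] turn 0.001
```

Call:
servo_tool(motion=[{"hand": 1,"tx": 0.25,"ty": 0,"tz": 4,"turn": 0},{"hand": 1,"tx": 0.25,"ty": 0,"tz": 8,"turn": 0},{"hand": 1,"tx": 0.25,"ty": 0,"tz": 10.5,"turn": 0},{"hand": 1,"tx": 0.25,"ty": 0,"tz": 12.5,"turn": 0},{"hand": 1,"tx": 0.25,"ty": 0,"tz": 14.5,"turn": 0},{"hand": 1,"tx": 0.25,"ty": 0,"tz": 16.3,"turn": 0},{"hand": 1,"tx": 0.25,"ty": 0,"tz": 16.3,"turn": 0}])

```text
time_s: 58.68
ee_pos: [0.4227, 0.1725, 0.0514]
tcp_rot: [3.14, 0.003, 0.205]
ft_force: [-0.4, -0.2, 0.1]
opening: 0.0007
grip_force: 0.0
```

Free in the gap. Now I push the tray in gently, so the dishes don't slide.

Call:
servo_tool(motion=[{"hand": 1,"tx": 0.5,"ty": 0,"tz": 0,"turn": 0},{"hand": 1,"tx": 1.2,"ty": 0,"tz": 0,"turn": 0},{"hand": 1,"tx": 2.2,"ty": 0,"tz": 0,"turn": 0},{"hand": 1,"tx": 3.5,"ty": 0,"tz": 0,"turn": 0},{"hand": 1,"tx": 4.8,"ty": 0,"tz": 0,"turn": 0},{"hand": 1,"tx": 6.1,"ty": 0,"tz": 0,"turn": 0},{"hand": 1,"tx": 7.4,"ty": 0,"tz": 0,"turn": 0},{"hand": 1,"tx": 8.7,"ty": 0,"tz": 0,"turn": 0},{"hand": 1,"tx": 10,"ty": 0,"tz": 0,"turn": 0},{"hand": 1,"tx": 11.3,"ty": 0,"tz": 0,"turn": 0},{"hand": 1,"tx": 12.6,"ty": 0,"tz": 0,"turn": 0},{"hand": 1,"tx": 13.6,"ty": 0,"tz": 0,"turn": 0}])

```text
time_s: 60.18
ee_pos: [0.5578, 0.201, 0.0525]
tcp_rot: [3.141, -0.0, 0.205]
ft_force: [-2.1, 0.7, 0.3]
opening: 0.0007
grip_force: 1.0
```

Call:
servo_tool(motion=[{"hand": 1,"tx": 1,"ty": 0,"tz": 0,"turn": 0},{"hand": 1,"tx": 2,"ty": 0,"tz": 0,"turn": 0},{"hand": 1,"tx": 3,"ty": 0,"tz": 0,"turn": 0},{"hand": 1,"tx": 3.8,"ty": 0,"tz": 0,"turn": 0},{"hand": 1,"tx": 4.4,"ty": 0,"tz": 0,"turn": 0},{"hand": 1,"tx": 4.8,"ty": 0,"tz": 0,"turn": 0},{"hand": 1,"tx": 5.2,"ty": 0,"tz": 0,"turn": 0},{"hand": 1,"tx": 5.5,"ty": 0,"tz": 0,"turn": 0},{"hand": 1,"tx": 5.5,"ty": 0,"tz": 0,"turn": 0}])

```text
time_s: 61.3
ee_pos: [0.6073, 0.2112, 0.0526]
tcp_rot: [-3.141, 0.008, 0.205]
ft_force: [-12.8, -2.4, 9.2]
opening: 0.0004
grip_force: 6.3
```

Call:
servo_tool(motion=[{"hand": 1,"tx": 0.5,"ty": 0,"tz": 0,"turn": 0},{"hand": 1,"tx": 0.5,"ty": 0,"tz": 0,"turn": 0},{"hand": 1,"tx": 0.5,"ty": 0,"tz": 0,"turn": 0}])

```text
time_s: 61.68
ee_pos: [0.607, 0.2112, 0.0526]
tcp_rot: [-3.141, 0.019, 0.205]
ft_force: [-26.9, -4.8, 22.7]
opening: 0.0002
grip_force: 14.0
```

Call:
servo_tool(motion=[{"hand": 1,"tx": -1.6,"ty": 0,"tz": 0,"turn": 0},{"hand": 1,"tx": -1.6,"ty": 0,"tz": 0,"turn": 0},{"hand": 1,"tx": -1.6,"ty": 0,"tz": -4,"turn": 0},{"hand": 1,"tx": -1.6,"ty": 0,"tz": -10,"turn": 0},{"hand": 1,"tx": -1.6,"ty": 0,"tz": -16,"turn": 0},{"hand": 1,"tx": -8,"ty": 0,"tz": -20,"turn": 0},{"hand": 1,"tx": -10,"ty": 5,"tz": -22,"turn": 0},{"hand": 1,"tx": -10,"ty": 10,"tz": -22,"turn": 0},{"hand": 1,"tx": -10,"ty": 16,"tz": -22,"turn": 0},{"hand": 1,"tx": -10,"ty": 20,"tz": -22,"turn": 0},{"hand": 1,"tx": -10,"ty": 20,"tz": -22,"turn": 0}])

```text
time_s: 63.05
ee_pos: [0.5597, -0.0077, 0.2735]
tcp_rot: [3.139, -0.002, 0.197]
ft_force: [1.0, 0.3, 0.3]
opening: 0.0002
grip_force: 0.0
```

```bash
python3 - <<'E'
from h import *
o=get_obs();print(o['ee_pos'],o['ft_force'])
T,it=snap("top","t20");a=cv2.imread('pics/t0.png')[:,:,::-1]
d=cv2.absdiff(cv2.GaussianBlur(it,(5,5),0),cv2.GaussianBlur(a,(5,5),0)).max(2);d=(d>25).astype(np.uint8)
for k in cv2.findContours(d,0,2)[0]:
    if cv2.contourArea(k)>8: print(cv2.boundingRect(k),cv2.contourArea(k))
# tray shut check: register the handle/panel patch against the first picture
g0,g1=[cv2.cvtColor(np.ascontiguousarray(i),cv2.COLOR_RGB2GRAY) for i in(a,it)]
r=cv2.matchTemplate(g1[155:205,140:262],g0[165:197,155:245],cv2.TM_CCOEFF_NORMED);print(cv2.minMaxLoc(r),"expect (15,10)")
E
```

```text
[ 0.55969974 -0.00770502  0.27351989] [0.99187589 0.26457532 0.27930303]
(262, 372, 40, 12) 228.0
(270, 360, 48, 24) 513.0
(265, 349, 11, 12) 63.0
(372, 221, 6, 3) 8.5
(321, 211, 5, 9) 16.5
(192, 184, 40, 11) 93.5
(155, 178, 31, 9) 100.5
(193, 171, 30, 9) 101.5
(227, 165, 20, 8) 69.0
(367, 163, 53, 6) 102.0
(152, 153, 101, 27) 625.5
(248, 110, 264, 274) 23414.0
(-0.16740171611309052, 0.8238140344619751, (9, 0), (15, 7)) expect (15,10)
```

```bash
python3 -c "
from workcell import order
print(order.finish_job())"
```

```text
the job is handed in; nothing more can be done
None
```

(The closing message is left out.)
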